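Load the vial tray into the bench reader and start a reading

ROBOT

A 6-joint arm with a two-finger parallel gripper is mounted at the origin on a cart in front of the work surface, level with it; the furniture and walls round the work are solid. World frame = base frame: x ahead of the robot, y to its left, z up, the work surface at z = 0. Lengths are in mm, angles in degrees, forces in N, time in s.
With the tool pointing down it reaches from about 425 to 1125 mm from the base axis. Payload 14.9 kg.
Tool frame: the origin (TCP) lies on the centre line of the jaws, within the pads' length; the fingertips stand finger_overhang ahead of it and the grasp point (between the pads) lies 5 mm behind it (finger_overhang is the distance from the TCP to the fingertips, in mm); y points along the fingers, z is the direction in which the jaws open and shut, and the axes are right-handed (so a half turn about y gives the same grasp; the last joint's range is limited). The gripper opens to 91 mm and grips with 3 to 60 N. Pads are 32 mm wide; open, the fingers measure 118 mm over their backs; the gripper's body (76 mm by 178 mm) begins 60 mm behind the grasp point.
Start: joints at [68.967, 21.709, 99.362, -0, 58.929, -1.908], TCP at [229.352, 661.374, 198.832] pointing down, gripper open.
Joint ranges: [-158.91, 158.91], [-42.39, 125.64], [0.06, 152.35], [-60.88, 240.88], [17.5, 164.5], [-176.32, 176.32]. Speed limits (degrees/s): [108.29, 108.29, 136.94, 180, 180, 180].

INTERFACE

Orientations are given as [roll, pitch, yaw] about the fixed x, y, z axes, in that order (R = Rz(yaw) Ry(pitch) Rx(roll)).
In Python, from station import * gives the robot as it stands.
- The arm moves only by the tool play_rows, never from a script. Its arguments are lists of equal length, an entry for each row: "travel": the shift along the tool's x, y, z in cm, a list of three; "rotation": the turn, a rotation vector about the tool's x, y, z in rad, a list of three; "hand": the finger opening in cm, from 0 to 9.12. In form: {"travel": [[dx, dy, dz], ...], "rotation": [[rx, ry, rz], ...], "hand": [hand, ...]}. A call has 1 to 20 rows; each row is the pose to reach, as a shift and turn from the pose measured when the call began, along the tool's axes at that moment; what a row does not reach only later rows make up. A row lasts 1/12 s, in which the tool goes at most 41.7 mm and 7.16 degrees, less where a joint would pass 70% of its speed; a pose out of reach is approached as far as the arm can. A call with a gripper value outside its range is refused whole. The fingers move at their own pace and stop on an object; the grip force is fixed at half the most. Time passes only in rows, so rows that repeat a pose let the fingers close. It gives the time, the measured TCP pose, the force and the opening at its end, in the units of the state.
- get_obs(): the state, without advancing time (a new reading comes with each control period).
- get_image(name): name is "scene" or "top" or "wrist"; returns (picture, depth): 480x640x3 uint8, red, green, blue; 480x640 float32, mm along the optical axis (not along the pixel's ray), 0 where there is no reading.
- camera_params(name): a dict with "vertical_fov" (degrees; the focal length in pixels is half the picture's height over the tangent of half this angle, whatever the lens; pixels are square), "cx", "cy" (the principal point, pixels), "extrinsics" (4x4, takes a point from camera to world coordinates). Camera axes: x right, y up, looking along -z (the intrinsics and any distortion apply to the point x, -y, -z); pixel columns grow to the right and rows downward; lengths in mm; the calibration is good to about 2 mm. A picture is of the moment at which its call begins: read the wrist's pose just before it. camera_params takes no time and is no camera call; for the wrist camera it gives the pose at the moment of the call.
- finish_job(): hands the job in, once; it reports no verdict.
Trained networks look in the newest picture that a camera, given by its name, has taken for a name from the list of things; names that differ only in an ending like _2 or _b are one class to them, and where a whole thing is asked for, a point or a joint stands for the part that bears it (a point fixed in the world has none). Each returns a list of dicts, best first, with "p" (0 to 1); they miss things now and then, are a little off and sometimes report something else, mostly with a low value. They report only what shows in the picture. A call takes as long as a camera call.
- search_frame(camera, thing): "centre" ([x, y, z] in mm, in world coordinates, good to about 4 mm: the middle of the surface that is visible of it).
- spot_point(camera, thing): "centre" ([x, y, z] in mm, in world coordinates, good to about 4 mm: a listed point, or the origin of a listed thing).
The state is a dict: "time": time; "joint_pos": joint angles; "qd": joint speeds; "joint_efforts": joint torques, N m; "eef_pos": TCP position; "eef_rot": TCP orientation; "ft_force": force on the tool from outside, world axes, zero at the start; "torque": the same for the moment, N m; "grip_width": opening from 0.0 (shut) to 1.0 (fully open).
Only numpy, scipy, OpenCV 4.12 (cv2) and the standard library are available. Lean on these libraries where they do the work, as an engineer would, in place of code of your own. Each camera call takes 0.05 s, during which the arm holds its last target.

TASK

Pick the vial tray up by its handle, turn it end for end so that its narrow nose leads, and slide it nose first under the reader's guide rails until it is fully home, with all three vials still standing in it. Then shut the hinged light cover over the vials and press the large oblong start key squarely just until it clicks, without driving it on towards its stop; leave the other keys alone, let the start key spring back, and do not disturb the beaker, the mortar or the sample jar.

Things in the scene. Friction and masses are not known exactly. Their poses are not given: they have to be found in the camera images.
- reader: Fixed bench reader, light grey case, dark trim, 200 mm deep (x) x 200 wide (y) x 145 high; its place and yaw vary. Origin: centre of the footprint at bench height, 90 mm behind the front edge; +x points to its back, away from the robot, +y to its left as the robot sees it, z up. Right half (y = -47 mm): open-fronted bay for the tray, under a light cover. Left half (y = 3 to 100): key panel and display.
- hood_edge (a point): Middle of the front edge of the dark glare hood above the keys: reader frame (-38, 51, 140) mm; the hood is 4 to 6 mm thick and reaches back to the display. The key panel below rises from the front edge of the case (x -90, z 36 mm) at 30 degrees from level to the display's foot (x -14, z 80). The hood bars a vertical gripper from the keys; a tool tilted about 30 degrees, square to the panel, reaches them.
- start_key_top (a point): Centre of the top of the start key (at rest at (-44, 66, 72) mm in the reader's frame), the large oblong key (30 mm in y, 18 along the slope) on the left of the panel, 30 mm below the display's foot, 8 mm proud of the panel; moves with the key. In the reader's frame its outward normal is (-0.5, 0, 0.866); it is pressed the opposite way.
- start_key (a joint): Travel of the start key (m): 0 at rest, 0.006 at its stop. Dome key: the force rises to about 4.5 N at 1.4 mm, drops to about 1.4 N at 3.6 mm (the click; contact is made at 2.2 mm), then climbs in the over-travel through about 3 N at 4.5 mm, 6 N at 5 mm and 9 N at 5.5 mm. It springs back when released.
- menu_key (a joint): Travel (m) of the upper of two small round keys (12 mm across, 6 mm proud), 39 mm to the right of the start key (reader y = 27 mm), 8 mm further up the slope. Leave alone.
- back_key (a joint): Travel (m) of the lower small round key, 24 mm down the slope from the upper one. Leave alone.
- bay_home (a point): Where the tray's origin lies when the tray is fully home: reader frame (-8, -47, 30) mm, on the level bay floor. The tray's +x (nose) then points along the reader's +x and the nose touches the bay's back wall at x = 62 mm. End blocks 42 mm apart at x = 35 to 62 let only the 38 mm nose pass: the wide end stops 27 mm short. Bay walls 93 mm high begin at x = -35.
- bay_mouth (a point): Middle of the front edge of the bay floor, reader frame (-90, -47, 30) mm. Two guide rails run along x, 57 mm apart inside, flared to about 70 mm at the mouth (x -90 to -66), 12 mm high. From x = -62 mm back, lips 44 mm apart overhang the tray's plate, underside 7 mm above the floor (raised a little at their front ends), so the tray can only be slid in, level, from the front.
- tray: Loose vial tray, 0.2 kg with vials. Plate 140 mm (x) x 54 x 5 thick, its last 30 mm at +x narrowed to a 38 mm nose; on it a grey block 38 wide, top at z = 25 mm, x -29 to 65, with three pockets at x = -12, 18, 48. Origin: centre of the underside, z up. It starts flat on the bench, nose towards the robot: about half a turn (give or take 0.5 rad) from how it must go in.
- tray_handle (a point): Middle of the top of the tray's black upright handle: tray frame (-50, 0, 58) mm. The handle is 28 mm long (x), 10 thick (y), plain down to a foot 20 wide whose top is at z = 9 mm; fingers close on it along the tray's y. Fingertips kept 16 mm or more above the tray's underside clear the foot and, in the bay, the rails.
- vial_a: Loose capped vial, 24 mm across x 48 high, in the tray's pocket next to the handle (pocket 20 mm deep, its floor 5 mm above the tray's underside; vial tops 53 mm above it). Origin: centre of its underside, z along its axis.
- vial_b: The same, in the middle pocket.
- vial_c: The same, in the pocket next to the nose.
- cover (a joint): Angle of the light cover (rad): 0 shut, level over the bay; it starts open at 0.95 to 1.15 and can go to 1.2. It stays where it is left (friction hinge); 1 to 4 N near its front edge moves it.
- cover_hinge (a point): Middle of the cover's hinge axis (along the reader's y) at the back of the bay: reader frame (98, -47, 97.5) mm. The cover is a plate 96 mm wide that reaches 136 mm from this axis, forward when shut; it opens upward about it. Its outer face, 2 mm off the axis, looks up when shut and up and back when open.
- cover_edge (a point): Middle of the cover's front edge on its outer face, 136 mm from the hinge axis; moves with the cover. Behind it, 109 to 129 mm from the axis, a dark pad 40 mm wide stands 3.5 mm proud of the outer face. Shut, the edge is at reader x = -38 mm, just behind the handle of a tray that is home.
- beaker: Bystander: glass beaker, 75 mm across, 92 high, on the bench right of the reader. Origin: centre of its underside.
- mortar: Bystander: white porcelain mortar, 122 mm across, 61 high, behind the beaker. Origin: centre of its underside.
- sample_jar_4: Bystander: glass jar with some soil in it, 69 mm across, 105 high, left of the reader. Origin: centre of its underside.

How it is judged:
By the outcome, as a careful person would: the job done as asked, in the order asked, and still so for the second after the job is handed in, with the robot touching nothing.
It also fails if it takes over 66 s, if anything falls off the work surface, if the arm or the gripper's body presses on something with over 40 N, if the wrist force passes 120 N, or if a joint passes its speed limit or range.

## Working session

There is one attempt and no reset: what is moved stays moved. The work goes in short steps, Python scripts to look and compute and a tool call to move; the robot and the scene stay as the last step left them, time stands still between calls to the robot, and variables do not carry over. Pictures are saved under pics/ and viewed, and the job is handed in when it is done.

Besides the shell and the picture viewer there is one more tool, called as a command line: name --argument value ..., lists and objects as JSON in quotes. play_rows: Moves the arm, as the interface text tells. Its arguments: {"type":"object","properties":{"travel":{"type":"array","items":{"type":"array","items":{"type":"number"}}},"rotation":{"type":"array","items":{"type":"array","items":{"type":"number"}}},"hand":{"type":"array","items":{"type":"number"}}},"required":["travel","rotation","hand"]}

```bash
ls; mkdir -p pics; python3 - <<'E'
from station import *
import cv2
o=get_obs();print(o)
for n in ["scene","top","wrist"]:
    im,d=get_image(n);cv2.imwrite(f"pics/{n}0.png",im[:,:,::-1]);p=camera_params(n);print(n,p)
E
```

```text
pics
{'time': 0.0, 'joint_pos': array([ 6.89668018e+01,  2.17374083e+01,  9.93944807e+01, -3.63635747e-04,
        5.89286462e+01, -1.90733317e+00]), 'qd': array([ 0.08442988,  0.08844972,  0.04087177,  0.0400918 , -0.08295662,
        0.08612019]), 'joint_efforts': array([-2.05101831e-03, -7.63725758e+01, -4.34365010e+01,  6.49435236e-02,
        4.24547377e-02, -1.00190987e-04]), 'eef_pos': array([229.2073878 , 660.98781314, 198.2115235 ]), 'eef_rot': array([-9.00605119e+01,  1.70370350e-03, -1.91256781e+01]), 'ft_force': array([ 0.48007539,  0.55258874, -0.49064229]), 'torque': array([ 0.01891074, -0.01714571, -0.066953  ]), 'grip_width': 0.9994033411057934}
scene {'vertical_fov': 45.75007309384873, 'cx': 317.5281211304079, 'cy': 247.11409305630804, 'extrinsics': array([[ 8.87983947e-01,  2.61518316e-01, -3.78275932e-01,
         1.21675063e+02],
       [-4.59296920e-01,  4.63127349e-01, -7.57996964e-01,
        -5.44104123e+02],
       [-2.30401601e-02,  8.46830106e-01,  5.31364209e-01,
         6.99975077e+02],
       [ 0.00000000e+00,  0.00000000e+00,  0.00000000e+00,
         
[... 215 characters left out ...]
  [-9.99910431e-01,  1.25408897e-02, -4.67511895e-03,
         2.83621542e+02],
       [-2.85909544e-03,  1.41097564e-01,  9.89991567e-01,
         1.25896911e+03],
       [ 0.00000000e+00,  0.00000000e+00,  0.00000000e+00,
         1.00000000e+00]])}
wrist {'vertical_fov': 62.57330459446428, 'cx': 321.8951415275636, 'cy': 234.70181893830843, 'extrinsics': array([[ 3.28778343e-01, -9.07080564e-01, -2.62887147e-01,
         1.55137691e+02],
       [ 9.44406451e-01,  3.15453208e-01,  9.26592034e-02,
         6.88286997e+02],
       [-1.12076846e-03, -2.78736657e-01,  9.60366919e-01,
         3.84100792e+02],
       [ 0.00000000e+00,  0.00000000e+00,  0.00000000e+00,
         1.00000000e+00]])}
```

View pics/scene0.png

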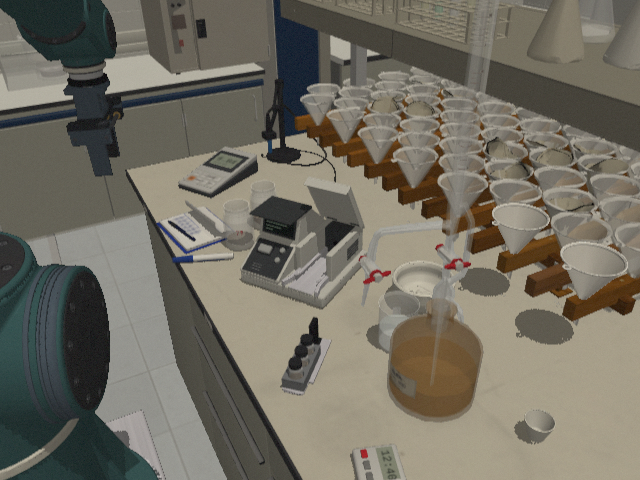

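View pics/top0.png

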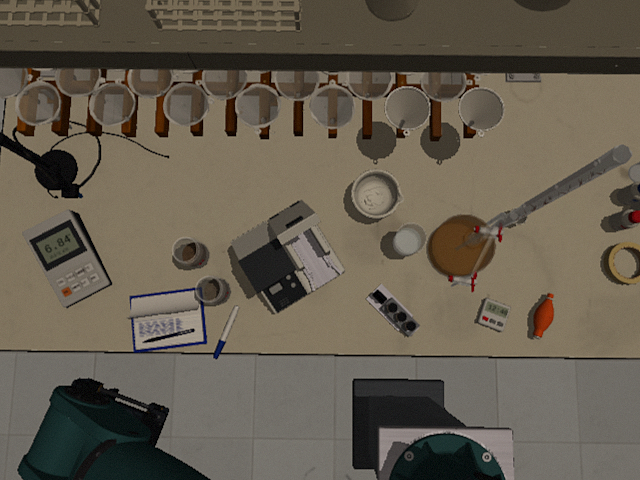

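View pics/wrist0.png

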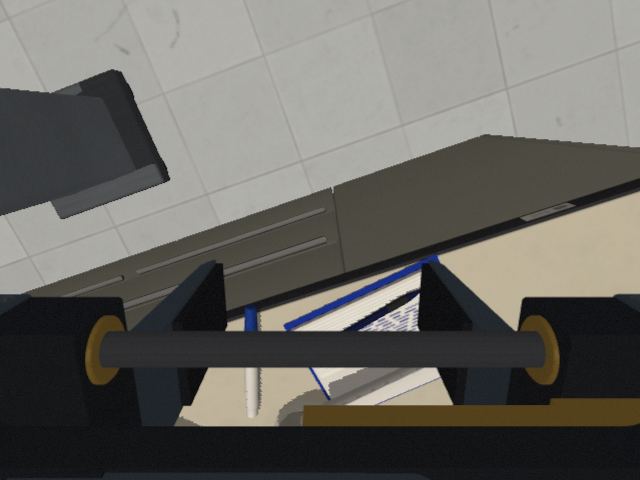

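```bash
python3 - <<'E'
import station
print([n for n in dir(station) if n[0]!='_'])
print(getattr(station,'finger_overhang',None))
from station import *
for c in ["scene","top"]:
    for t in ["reader","hood_edge","start_key_top","bay_mouth","bay_home","cover_hinge","cover_edge","tray","tray_handle"]:
        print(c,t,[(np.round(r['centre'],1) if 0 else [round(float(v),1) for v in r['centre']],round(float(r['p']),2)) for r in spot_point(c,t)[:3]])
E
```

```text
['PlanningError', 'camera_params', 'finger_overhang', 'finish_job', 'get_image', 'get_obs', 'search_frame', 'spot_point']
14.0
scene reader [([546.3, 376.8, 0.5], 0.8), ([489.0, 394.1, 138.7], 0.63), ([389.0, 87.2, 4.1], 0.25)]
scene hood_edge [([488.2, 394.7, 140.4], 0.62)]
scene start_key_top [([471.2, 404.9, 76.2], 0.51)]
scene bay_mouth [([492.5, 284.4, 28.5], 0.92)]
scene bay_home [([561.8, 331.4, 33.1], 0.65)]
scene cover_hinge [([649.6, 385.6, 98.8], 0.86)]
scene cover_edge [([596.1, 354.8, 218.2], 0.71), ([495.6, 284.8, 27.3], 0.49)]
scene tray [([429.6, 121.8, -0.4], 0.78)]
scene tray_handle [([456.1, 158.2, 54.2], 0.78), ([559.5, 334.3, 29.3], 0.67), ([703.3, 167.7, -2.3], 0.18)]
top reader [([541.5, 377.3, 0.6], 0.86)]
top hood_edge [([486.4, 401.7, 142.0], 0.72)]
top start_key_top [([468.1, 404.9, 72.0], 0.4)]
top bay_mouth [([494.2, 284.9, 32.4], 0.91)]
top bay_home [([560.6, 330.8, 28.2], 0.73)]
top cover_hinge [([650.6, 388.1, 93.3], 0.61), ([564.2, 330.3, 28.5], 0.58)]
top cover_edge [([597.8, 356.0, 214.6], 0.92)]
top tray [([423.1, 120.4, 0.2], 0.95)]
top tray_handle [([456.8, 156.1, 59.5], 0.87)]
```

```bash
cat > h.py <<'E'
from station import *
import numpy as np, cv2
from scipy.optimize import least_squares
from scipy.spatial.transform import Rotation as R
def cloud(n):
    im,d=get_image(n);p=camera_params(n);return im,pts(d,p)
def pts(d,p):
    f=240/np.tan(np.radians(p['vertical_fov']/2))
    v,u=np.mgrid[0:480,0:640]
    P=np.stack([(u-p['cx'])/f*d,-(v-p['cy'])/f*d,-d],-1)
    E=p['extrinsics'];W=P@E[:3,:3].T+E[:3,3];W[d<=0]=np.nan
    return W
def hmap(W,im,o,yaw,x0,x1,y0,y1,s=3,zmin=-20,zmax=400):
    # height map in frame at o,yaw; columns = y (left positive -> left), rows = x (up)
    c,sn=np.cos(yaw),np.sin(yaw);D=W.reshape(-1,3)-[o[0],o[1],0]
    X=D[:,0]*c+D[:,1]*sn;Y=-D[:,0]*sn+D[:,1]*c
    return X,Y,D[:,2]
E
python3 - <<'E'
from h import *
L=np.array([[-90,-47],[-8,-47],[0,0],[-38,51],[-44,66],[98,-47]])
for c,Wp in dict(scene=[(492.5,284.4),(561.8,331.4),(546.3,376.8),(488.2,394.7),(471.2,404.9),(649.6,385.6)],top=[(494.2,284.9),(560.6,330.8),(541.5,377.3),(486.4,401.7),(468.1,404.9),(650.6,388.1)]).items():
    Wp=np.array(Wp)
    def f(q):
        c,s=np.cos(q[2]),np.sin(q[2]);return (L@np.array([[c,s],[-s,c]])+q[:2]-Wp).ravel()
    r=least_squares(f,[540,377,.6],loss='soft_l1');print(c,r.x,np.degrees(r.x[2]),r.fun.reshape(-1,2).round(1).tolist())
for c in ['scene','top']:
    im,W=cloud(c);np.savez(f'{c}0.npz',im=im,W=W)
    m=(W[...,2]>-15)&(W[...,2]<15)&(abs(W[...,0]-450)<60)&(abs(W[...,1]-220)<30)
    print(c,'bench z',np.nanmedian(W[m][:,2]),np.std(W[m][:,2]))
E
```

```text
scene [543.80978004 373.05843373   0.56619639] 32.4406632566092 [[0.6, 0.7], [0.5, -2.3], [-2.5, -3.7], [-3.8, 1.0], [0.1, 0.3], [2.1, 0.4]]
top [542.44162629 374.52179417   0.57913001] 33.18170526811404 [[-1.4, 1.0], [0.9, 0.0], [0.9, -2.8], [-3.7, -5.3], [1.4, 0.8], [-0.4, 0.7]]
scene bench z -0.7197360760579272 1.2799032391664151
top bench z 0.2765374247667296 2.4272306985290824
```

```bash
cat >> h.py <<'E'
def proj(P,p):
    f=240/np.tan(np.radians(p['vertical_fov']/2));E=p['extrinsics']
    C=(np.asarray(P,float)-E[:3,3])@E[:3,:3]
    return np.stack([p['cx']+f*C[:,0]/-C[:,2],p['cy']+f*-C[:,1]/-C[:,2]],-1)
def tow(q,L):
    L=np.asarray(L,float);c,s=np.cos(q[2]),np.sin(q[2])
    return np.stack([q[0]+c*L[:,0]-s*L[:,1],q[1]+s*L[:,0]+c*L[:,1],L[:,2]],-1)
S30=np.array([.866,0,.5])
def readermodel(th=1.05):
    k=np.array([-44,66,72.]);e=S30;y=np.array([0,1,0.])
    key=[k+9*e+15*y,k+9*e-15*y,k-9*e-15*y,k-9*e+15*y,k+9*e+15*y]
    n=np.array([-.5,0,.866]);b=k-8*n
    pan=[[-90,100,36],[-90,3,36],[-14,3,80],[-14,100,80],[-90,100,36]]
    foot=[[-90,-100,0],[-90,100,0],[110,100,0],[110,-100,0],[-90,-100,0]]
    flo=[[-90,-47-35,30],[-90,-47+35,30]]
    hood=[[-38,3,140],[-38,100,140]]
    bw=[[62,-47-21,30],[62,-47+21,30]]
    wl=[[-35,-75,93],[-35,-97,93]]
    c,s=np.cos(th),np.sin(th)
    def cv(r,yy,h): return [98-r*c+h*s,yy,97.5+r*s+h*c]
    cov=[cv(0,-95,2),cv(136,-95,2),cv(136,1,2),cv(0,1,2),cv(0,-95,2)]
    pad=[cv(109,-67,5.5),cv(129,-67,5.5),cv(129,-27,5.5),cv(109,-27,5.5),cv(109,-67,5.5)]
    return dict(key=key,pan=pan,foot=foot,flo=flo,hood=hood,bw=bw,cov=cov,pad=pad,r1=[[-66,-47-28.5,42],[60,-47-28.5,42]],r2=[[-66,-47+28.5,42],[60,-47+28.5,42]])
def traymodel():
    out=[[-70,27,5],[40,27,5],[40,19,5],[70,19,5],[70,-19,5],[40,-19,5],[40,-27,5],[-70,-27,5],[-70,27,5]]
    blk=[[-29,19,25],[65,19,25],[65,-19,25],[-29,-19,25],[-29,19,25]]
    hd=[[-64,5,58],[-36,5,58],[-36,-5,58],[-64,-5,58],[-64,5,58]]
    a=np.linspace(0,2*np.pi,25)
    d=dict(out=out,blk=blk,hd=hd)
    for i,x in enumerate([-12,18,48]): d['v%d'%i]=np.stack([x+12*np.cos(a),12*np.sin(a),0*a+53],-1)
    return d
def overlay(im,p,items,box,s,fn):
    u0,u1,v0,v1=box
    I=cv2.resize(np.ascontiguousarray(im[v0:v1,u0:u1,::-1]),None,fx=s,fy=s,interpolation=cv2.INTER_NEAREST)
    cols=[(0,0,255),(0,255,0),(255,0,0),(0,255,255),(255,0,255),(255,255,0)]
    i=0
    for q,M in items:
        for k,L in M.items():
            uv=((proj(tow(q,L),p)+.5-[u0,v0])*s).round().astype(int)
            cv2.polylines(I,[uv.reshape(-1,1,2)],False,cols[i%6],1);i+=1
    cv2.imwrite(fn,I)
E
python3 - <<'E'
from h import *
q=[543,373.8,.573]; t=[426,121,np.radians(-130)]
for c,b,s in [('scene',(230,370,170,310),4),('top',(220,350,190,320),4)]:
    overlay(np.load(c+'0.npz')['im'],camera_params(c),[(q,readermodel())],b,s,f'pics/ov_{c}.png')
for c,b,s in [('scene',(270,340,305,400),6),('top',(355,425,275,345),8)]:
    overlay(np.load(c+'0.npz')['im'],camera_params(c),[(t,traymodel())],b,s,f'pics/ovt_{c}.png')
E
```

```text
(no output)
```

View pics/ov_scene.png

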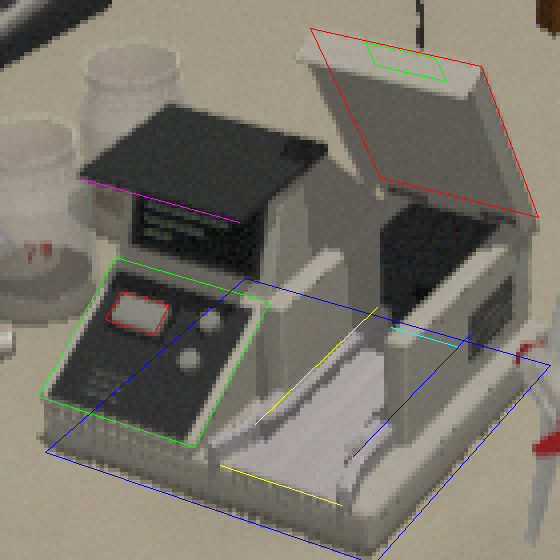

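View pics/ov_top.png

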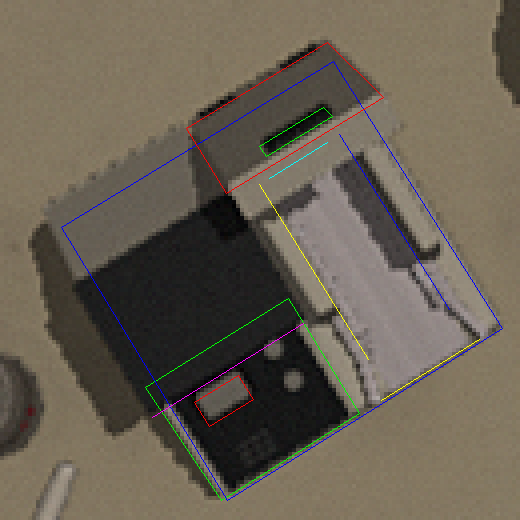

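View pics/ovt_scene.png

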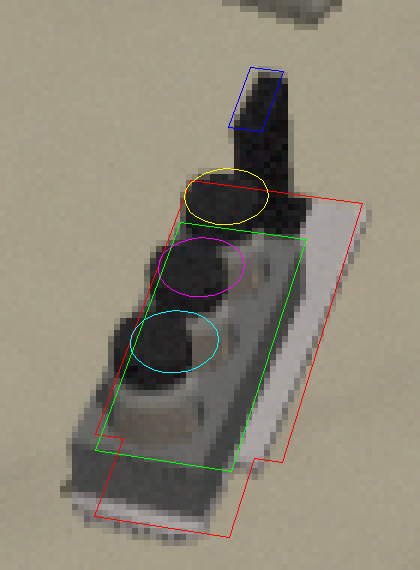

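View pics/ovt_top.png

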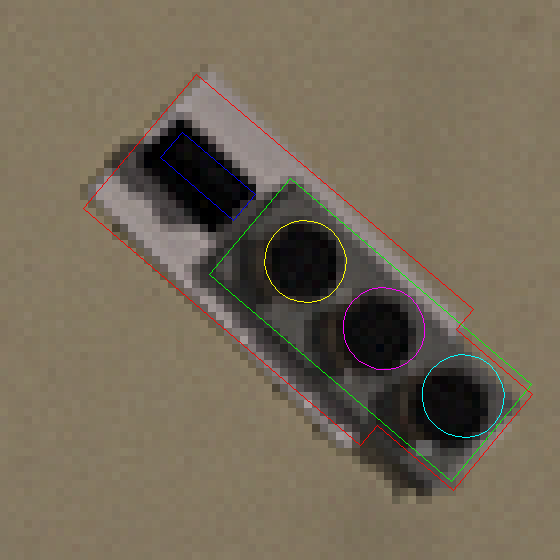

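play_rows --travel '[[31.5, -13.2, -24.9], [31.5, -13.2, -24.9], [31.5, -13.2, -24.9], [31.5, -13.2, -24.9], [31.5, -13.2, -24.9], [31.5, -13.2, -24.9], [31.5, -13.2, -24.9], [31.5, -13.2, -24.9], [31.5, -13.2, -24.9], [31.5, -13.2, -24.9], [31.5, -13.2, -24.9], [31.5, -13.2, -24.9], [31.5, -13.2, -24.9], [31.5, -13.2, -24.9]]' --rotation '[[0, -0.91, 0], [0, -0.91, 0], [0, -0.91, 0], [0, -0.91, 0], [0, -0.91, 0], [0, -0.91, 0], [0, -0.91, 0], [0, -0.91, 0], [0, -0.91, 0], [0, -0.91, 0], [0, -0.91, 0], [0, -0.91, 0], [0, -0.91, 0], [0, -0.91, 0]]' --hand '[9, 9, 9, 9, 9, 9, 9, 9, 9, 9, 9, 9, 9, 9]'

```text
time: 2.32
eef_pos: [444.7, 323.6, 330.2]
eef_rot: [-90.0, 0.0, 33.0]
ft_force: [-0.3, 0.4, -0.0]
grip_width: 0.986
```

```bash
python3 - <<'E'
from h import *
print(get_obs()['joint_pos'].round(1))
p=camera_params('wrist');im,d=get_image('wrist');np.savez('w1.npz',im=im,d=d,**p)
q=[543,373.8,.573]
overlay(im,p,[(q,readermodel())],(0,640,0,480),1.25,'pics/w1.png')
for t in ["hood_edge","start_key_top","bay_mouth","bay_home","cover_hinge","cover_edge","reader"]:
    print(t,[([round(float(v),1) for v in r['centre']],round(float(r['p']),2)) for r in spot_point('wrist',t)[:2]])
E
```

```text
[ 3.360e+01  1.000e-01  1.109e+02  0.000e+00  6.910e+01 -8.940e+01]
hood_edge [([386.6, 92.6, 6.4], 0.62), ([481.8, 394.0, 136.7], 0.56)]
start_key_top [([471.5, 406.2, 73.7], 0.87), ([589.9, 91.9, -2.3], 0.48)]
bay_mouth [([497.2, 285.3, 31.4], 0.67)]
bay_home [([563.0, 327.9, 29.6], 0.65), ([386.0, 89.7, 7.1], 0.28)]
cover_hinge [([566.6, 327.1, 30.0], 0.27)]
cover_edge [([597.6, 345.9, 217.6], 0.76)]
reader [([542.6, 371.6, -2.9], 0.95), ([590.4, 91.5, -2.0], 0.5)]
```

View pics/w1.png

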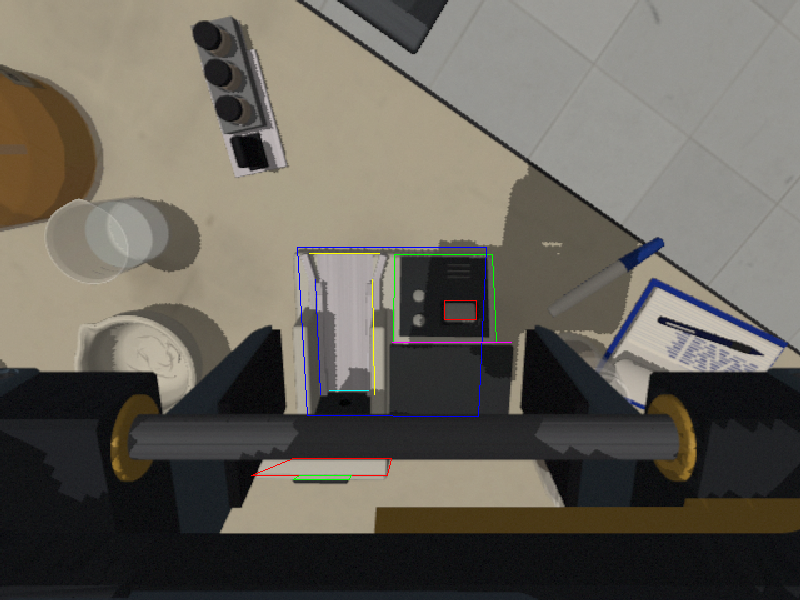

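```bash
python3 - <<'E'
from h import *
z=np.load('w1.npz');p=dict(z)
q=[543,373.8,.573]; t=[426,121,np.radians(-130)]
overlay(z['im'],p,[(q,readermodel())],(225,425,190,340),4,'pics/w1r.png')
overlay(z['im'],p,[(t,traymodel())],(140,240,5,150),4,'pics/w1t.png')
E
```

```text
(no output)
```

View pics/w1r.png

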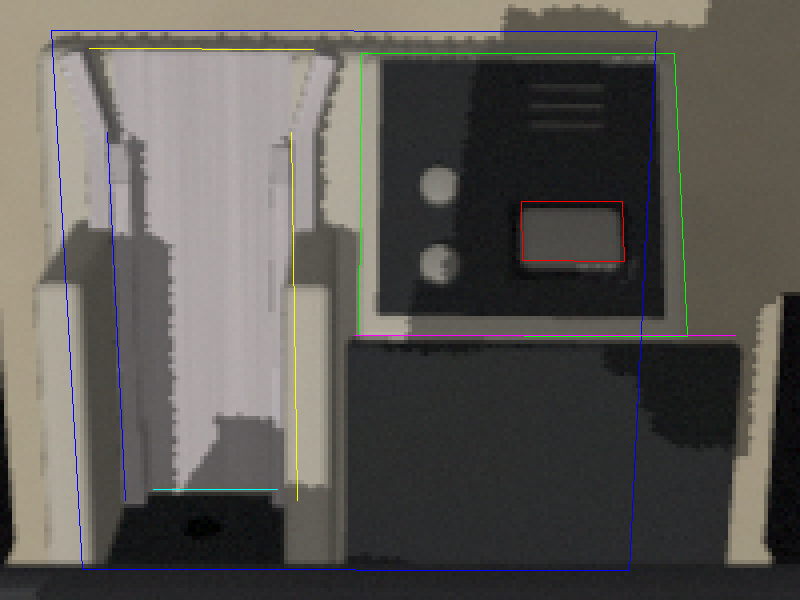

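View pics/w1t.png

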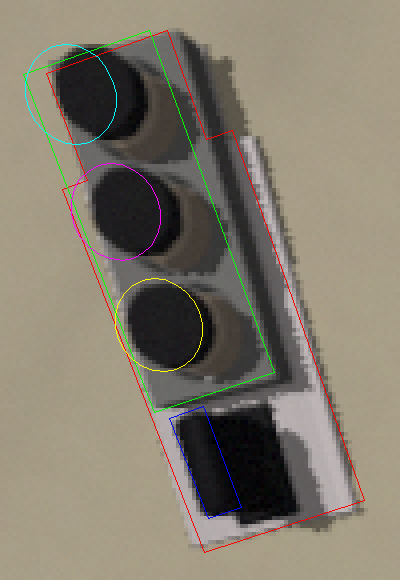

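```bash
cat >> h.py <<'E'
from scipy.ndimage import map_coordinates, gaussian_filter
def refine(im,p,segs,q0,step=(3,3,.02),sig=1.0,pitch=1.0):
    from scipy.optimize import minimize
    G=gaussian_filter(im.astype(float).mean(-1),sig);gy,gx=np.gradient(G);
    L=[];A=[];W=[]
    for a,b,*w in segs:
        a,b=np.array(a,float),np.array(b,float);n=max(int(np.linalg.norm(b-a)/pitch),2)
        P=a+(b-a)*np.linspace(0,1,n)[:,None];L.append(P);A.append(np.tile((b-a)/np.linalg.norm(b-a),(n,1)));W+= [ (w[0] if w else 1)]*n
    L=np.vstack(L);A=np.vstack(A);W=np.array(W)
    def cost(q):
        uv=proj(tow(q,L),p);uv2=proj(tow(q,L+A),p);d=uv2-uv;d/=np.linalg.norm(d,axis=1)[:,None]
        c=[uv[:,1],uv[:,0]]
        g=abs(map_coordinates(gx,c,order=1)*-d[:,1]+map_coordinates(gy,c,order=1)*d[:,0])
        return -np.mean(W*np.minimum(g,12))
    best=None
    from itertools import product
    for k in product(np.linspace(-1,1,7),np.linspace(-1,1,7),np.linspace(-1,1,5)):
        q=np.array(q0)+np.array(k)*step;c=cost(q)
        if best is None or c<best[0]: best=(c,q)
    r=minimize(cost,best[1],method='Nelder-Mead',options=dict(initial_simplex=best[1]+np.vstack([np.zeros(3),np.diag([.6,.6,.005])])))
    return r.x,r.fun,cost(q0)
E
python3 - <<'E'
from h import *
M=readermodel()
segs=[(M['key'][i],M['key'][i+1]) for i in range(4)]+[((-38,8,140),(-38,98,140)),((-90,-75,30),(-90,-20,30)),((-55,-69,40),(20,-69,40)),((-55,-25,40),(20,-25,40))]
z=dict(np.load('w1.npz'));q=[543.6,374.2,.573]
for s in (.7,1,1.5): print(s,refine(z['im'],z,segs,q,sig=s))
x=refine(z['im'],z,segs,q)[0]
M['r1']=[(-62,-69,40),(62,-69,40)];M['r2']=[(-62,-25,40),(62,-25,40)]
overlay(z['im'],z,[(x,M)],(225,425,190,340),4,'pics/w1r2.png')
# tray
T=traymodel()
o=T['out'];bl=T['blk'];
segs=[(o[2],o[3]),(o[3],o[4]),(o[4],o[5]),(o[5],o[6]),(o[6],o[7]),(o[7],o[8]),(o[0],o[1],.5)]+[(bl[i],bl[i+1],.5) for i in range(4)]
for k in range(3): segs+=[(T['v%d'%k][i],T['v%d'%k][i+1]) for i in range(24)]
h=T['hd'];segs+=[(h[i],h[i+1]) for i in range(4)]
t=[428,118,np.radians(-130)]
for s in (.7,1,1.5): print(s,refine(z['im'],z,segs,t,step=(8,8,.08),sig=s))
x=refine(z['im'],z,segs,t,step=(8,8,.08))[0]
overlay(z['im'],z,[(x,T)],(140,240,5,150),4,'pics/w1t2.png')
tt=camera_params('top');im=np.load('top0.npz')['im'];y=refine(im,tt,segs,x,step=(6,6,.06));print('top',y)
overlay(im,tt,[(x,T)],(355,425,275,345),8,'pics/ovt_top2.png')
E
```

```text
0.7 (array([544.43706454, 375.65772177,   0.57493224]), np.float64(-8.879782181366972), np.float64(-7.622382401193187))
1 (array([544.63237758, 375.6423872 ,   0.57471877]), np.float64(-8.519216049311266), np.float64(-7.569570712989828))
1.5 (array([544.72328297, 373.72470177,   0.5555955 ]), np.float64(-7.991760787623727), np.float64(-7.338915478331289))
0.7 (array([425.1183416 , 124.2341871 ,  -2.35472925]), np.float64(-7.933016797030667), np.float64(-3.7436820037038228))
1 (array([425.23988464, 124.22076319,  -2.35592364]), np.float64(-7.768559071766795), np.float64(-3.8379401739661123))
1.5 (array([425.07114058, 123.8865891 ,  -2.36148198]), np.float64(-7.029679485611016), np.float64(-3.8172692357282583))
top (array([427.13091893, 120.66411093,  -2.34723785]), np.float64(-7.3566403150279545), np.float64(-6.613622698369219))
```

View pics/w1r2.png

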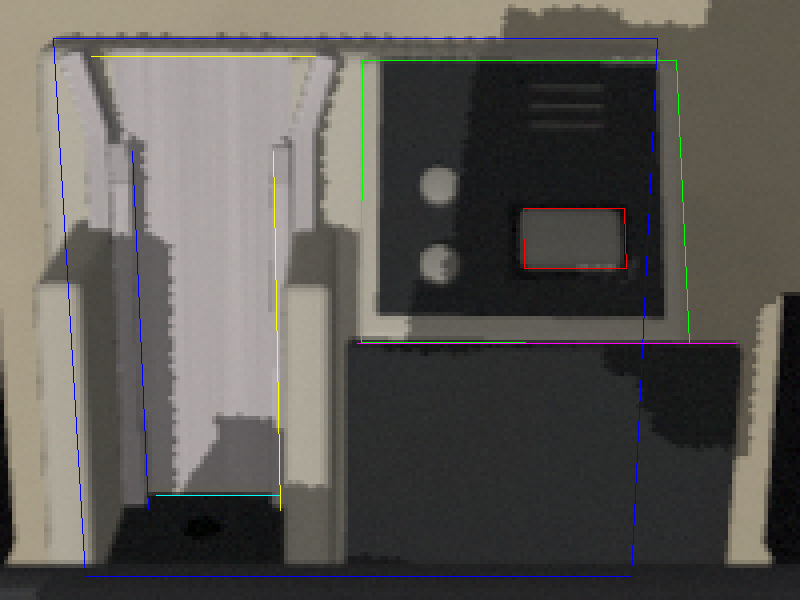

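View pics/w1t2.png

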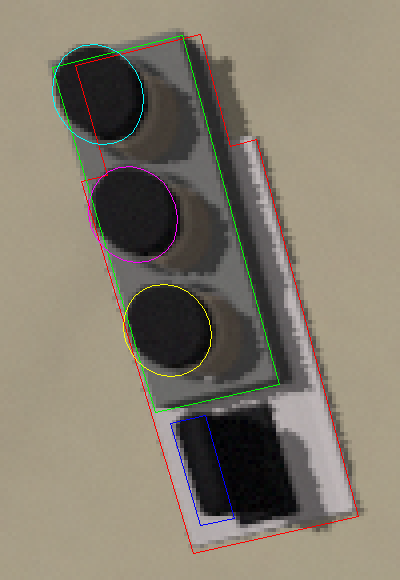

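View pics/ovt_top2.png

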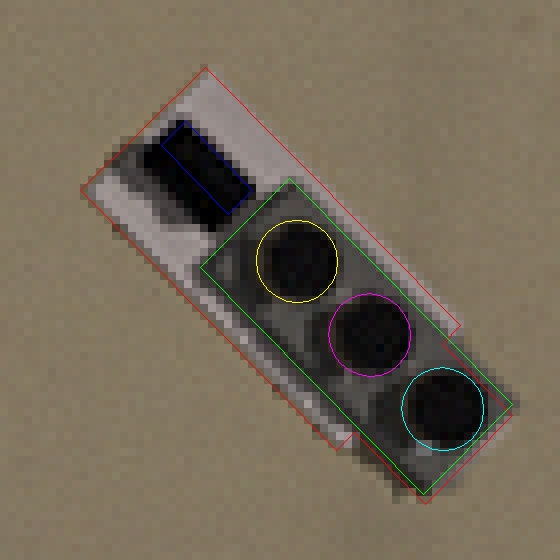

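play_rows --travel '[[-7.7, 10, -14.8], [-7.7, 10, -14.8], [-7.7, 10, -14.8], [-7.7, 10, -14.8], [-7.7, 10, -14.8], [-7.7, 10, -14.8], [-7.7, 10, -14.8], [-7.7, 10, -14.8], [-7.7, 10, -14.8], [-7.7, 10, -14.8], [-7.7, 10, -14.8], [-7.7, 10, -14.8], [-7.7, 10, -14.8], [-7.7, 10, -14.8], [-7.7, 10, -14.8], [-7.7, 10, -14.8], [-7.7, 10, -14.8], [-7.7, 10, -14.8], [-7.7, 10, -14.8], [-7.7, 10, -14.8]]' --rotation '[[0, 2.4, 0], [0, 2.4, 0], [0, 2.4, 0], [0, 2.4, 0], [0, 2.4, 0], [0, 2.4, 0], [0, 2.4, 0], [0, 2.4, 0], [0, 2.4, 0], [0, 2.4, 0], [0, 2.4, 0], [0, 2.4, 0], [0, 2.4, 0], [0, 2.4, 0], [0, 2.4, 0], [0, 2.4, 0], [0, 2.4, 0], [0, 2.4, 0], [0, 2.4, 0], [0, 2.4, 0]]' --hand '[9, 9, 9, 9, 9, 9, 9, 9, 9, 9, 9, 9, 9, 9, 9, 9, 9, 9, 9, 9]'

```text
time: 4.38
eef_pos: [461.3, 157.3, 230.7]
eef_rot: [-90.0, -0.0, -104.8]
ft_force: [0.0, -0.3, -0.1]
grip_width: 0.987
```

play_rows --travel '[[0, 0, 0], [0, 0, 0], [0, 0, 0], [0, 0, 0], [0, 0, 0], [0, 0, 0]]' --rotation '[[0, 0.522, 0], [0, 0.522, 0], [0, 0.522, 0], [0, 0.522, 0], [0, 0.522, 0], [0, 0.522, 0]]' --hand '[6, 6, 6, 6, 6, 6]'

```text
time: 4.88
eef_pos: [461.3, 157.3, 230.8]
eef_rot: [-90.0, -0.0, -134.6]
ft_force: [0.0, 0.0, -0.2]
grip_width: 0.659
```

```bash
python3 - <<'E'
from h import *
o=get_obs();print(o['joint_pos'].round(1),o['eef_pos'].round(1),o['eef_rot'].round(2))
p=camera_params('wrist');im,d=get_image('wrist');np.savez('w2.npz',im=im,d=d,**p)
T=traymodel();t=[426,122.5,-2.35]
overlay(im,p,[(t,T)],(0,640,0,480),1.25,'pics/w2.png')
print([(np.round(r['centre'],1).tolist(),r['p']) for r in spot_point('wrist','tray_handle')[:2]])
E
```

```text
[ 16.1  -0.4 122.3  -0.   58.1  60.7] [461.3 157.3 230.8] [-9.0000e+01 -1.0000e-02 -1.3463e+02]
[([457.5, 157.6, 57.0], 0.57)]
```

View pics/w2.png

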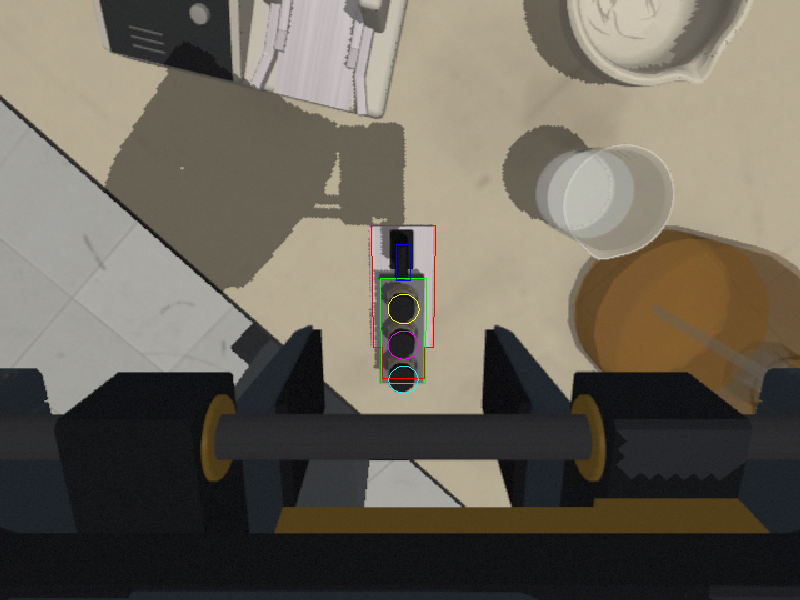

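```bash
python3 - <<'E'
from h import *
z=dict(np.load('w2.npz'))
T=traymodel();o=T['out'];bl=T['blk'];h=T['hd']
segs=[(o[3],o[4],.3),(o[6],o[7]),(o[7],o[8]),(o[0],o[1])]+[(bl[i],bl[i+1],.5) for i in range(4)]+[(h[i],h[i+1]) for i in (0,2)]
for k in range(3): segs+=[(T['v%d'%k][i],T['v%d'%k][i+1]) for i in range(24)]
t=[426,122.5,-2.35]
for s in (.7,1,1.5):
    r=refine(z['im'],z,segs,t,step=(5,5,.05),sig=s);x=r[0];print(s,r,tow(x,[[-50,0,58]]))
x=refine(z['im'],z,segs,t,step=(5,5,.05))[0]
overlay(z['im'],z,[(x,T)],(280,365,170,315),4,'pics/w2t.png')
E
```

```text
0.7 (array([425.83927031, 124.10108826,  -2.35065657]), np.float64(-7.235145630670459), np.float64(-5.1374265878627305)) [[460.99827319 159.6516792   58.        ]]
1 (array([426.09296533, 124.23976401,  -2.35149243]), np.float64(-6.595011771894933), np.float64(-5.14669954708372)) [[461.2816711  159.76095468  58.        ]]
1.5 (array([426.00431978, 124.20914801,  -2.36632068]), np.float64(-5.753762053126155), np.float64(-5.2646631002546975)) [[461.71585504 159.20466557  58.        ]]
```

View pics/w2t.png

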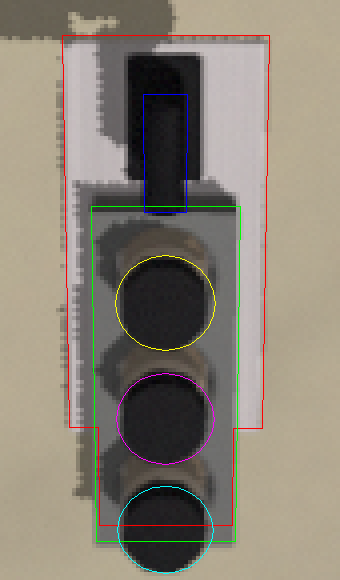

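play_rows --travel '[[-0.4, 12.6, -0.2], [-0.4, 12.6, -0.2], [-0.4, 12.6, -0.2], [-0.4, 12.6, -0.2], [-0.4, 12.6, -0.2], [-0.4, 12.6, -0.2], [-0.4, 12.6, -0.2]]' --rotation '[[0, 0, -0.436], [0, 0, -0.436], [0, 0, -0.436], [0, 0, -0.436], [0, 0, -0.436], [0, 0, -0.436], [0, 0, -0.436]]' --hand '[4.5, 4.5, 4.5, 4.5, 4.5, 4.5, 4.5]'

```text
time: 5.57
eef_pos: [463.0, 161.7, 105.5]
eef_rot: [-90.0, -24.8, -134.4]
ft_force: [0.0, 0.4, -0.1]
grip_width: 0.493
```

```bash
python3 - <<'E'
from h import *
o=get_obs();print(o['joint_pos'].round(1),o['eef_pos'].round(1),o['eef_rot'].round(2))
Rm=R.from_euler('xyz',o['eef_rot'],degrees=True).as_matrix();print(Rm.round(3))
print(Rm.T@(np.array([462.6,161.2,37])-o['eef_pos']))
p=camera_params('wrist');im,d=get_image('wrist')
T=traymodel();t=[426,124.2,-2.351]
overlay(im,p,[(t,T)],(0,640,0,480),1.25,'pics/w3.png')
E
```

```text
[ 22.1  22.4 113.7 -10.4  67.2  72.5] [463.  161.7 105.5] [ -90.02  -24.81 -134.42]
[[-0.635 -0.294  0.714]
 [-0.648 -0.299 -0.7  ]
 [ 0.42  -0.908 -0.   ]]
[-28.17746138  62.48582624   0.0893872 ]
```

View pics/w3.png

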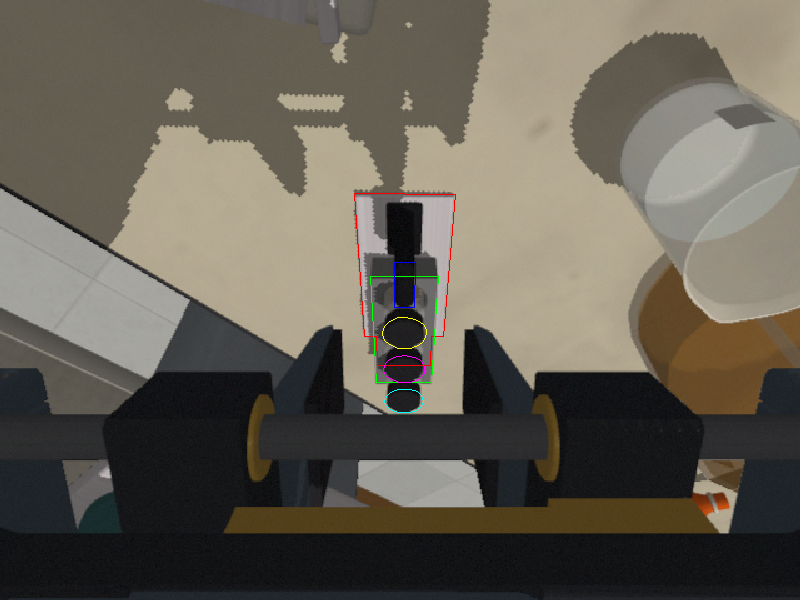

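```bash
python3 - <<'E'
from h import *
for c in ('top','scene'):
    get_image(c)
    for t in ('beaker','mortar','sample_jar_4'): print(c,t,[(np.round(r['centre'],1).tolist(),round(r['p'],2)) for r in spot_point(c,t)[:3]])
E
```

```text
top beaker [([593.0, 87.3, 2.3], 0.92)]
top mortar [([707.0, 169.4, 3.2], 0.81), ([483.6, 398.6, 140.5], 0.48), ([471.3, 560.9, 1.6], 0.25)]
top sample_jar_4 [([470.5, 559.9, -1.1], 0.69)]
scene beaker [([597.7, 92.2, -0.9], 0.81)]
scene mortar [([706.7, 170.9, -1.6], 0.57)]
scene sample_jar_4 [([471.7, 554.2, -0.1], 0.67)]
```

play_rows --travel '[[-1.4, 3.1, 0], [-2.0, 4.5, 0], [-2.5, 5.5, 0], [-2.82, 6.25, 0], [-2.82, 6.25, 0], [-2.82, 6.25, 0]]' --rotation '[[0, 0, 0], [0, 0, 0], [0, 0, 0], [0, 0, 0], [0, 0, 0], [0, 0, 0]]' --hand '[4.5, 4.5, 4.5, 4.5, 4.5, 4.5]'

```text
time: 6.52
eef_pos: [462.4, 161.0, 36.8]
eef_rot: [-90.0, -24.9, -134.5]
ft_force: [0.7, -0.0, 0.3]
grip_width: 0.493
```

```bash
python3 - <<'E'
from h import *
p=camera_params('wrist');im,d=get_image('wrist')
T=traymodel();t=[426,124.2,-2.351]
overlay(im,p,[(t,T)],(160,480,120,400),2.4,'pics/w4.png')
E
```

```text
(no output)
```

View pics/w4.png

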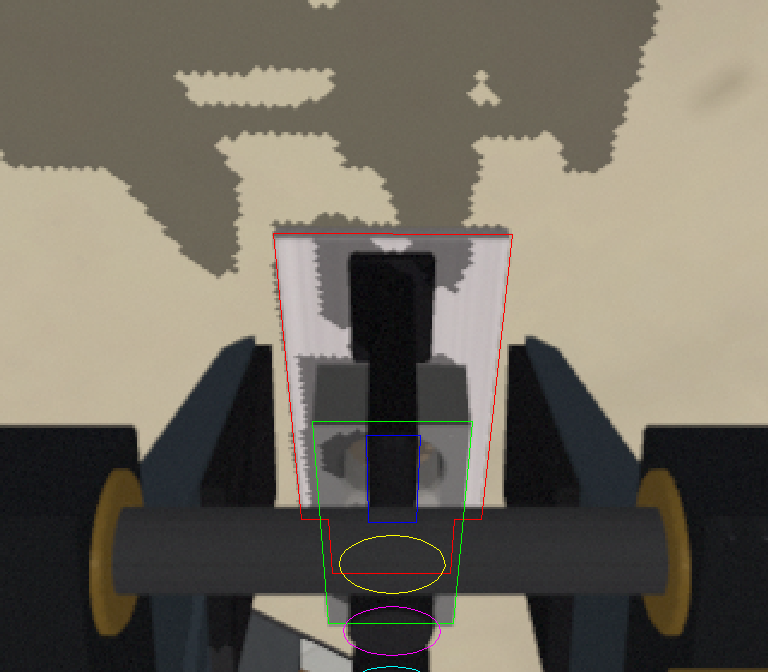

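play_rows --travel '[[0, 0, 0], [0, 0, 0], [0, 0, 0], [0, 0, 0], [0, 0, 0], [0, 0, 0], [0, 0, 0], [0, 0, 0], [0, 0, 0], [0, 0, 0]]' --rotation '[[0, 0, 0], [0, 0, 0], [0, 0, 0], [0, 0, 0], [0, 0, 0], [0, 0, 0], [0, 0, 0], [0, 0, 0], [0, 0, 0], [0, 0, 0]]' --hand '[0, 0, 0, 0, 0, 0, 0, 0, 0, 0]'

```text
time: 7.4
eef_pos: [462.8, 161.1, 37.3]
eef_rot: [-90.0, -24.9, -134.5]
ft_force: [0.3, 0.6, 3.8]
grip_width: 0.101
```

```bash
cat > kin.py <<'E'
import numpy as np
from scipy.spatial.transform import Rotation as R
from scipy.optimize import least_squares
def fk(j,k):
    d,a1,L1,e,L2,T,off=k
    j=np.radians(j)
    R1=R.from_euler('z',j[0]); 
    Ry=lambda t:R.from_euler('y',t); Rz=lambda t:R.from_euler('z',t)
    A=R1*Ry(j[1]); B=A*Ry(j[2]); C=B*Rz(j[3])*Ry(j[4])
    p=R1.apply([a1,off,d])+A.apply([0,0,L1])+B.apply([e,0,L2])+C.apply([0,0,T])
    # tool: y = C z axis; J6 about it
    D=C*Rz(j[5])
    Rt=D.as_matrix()  # flange x,y,z ; tool y = flange z
    return p,D
E
python3 - <<'E'
from kin import *
from station import get_obs
o=get_obs();print(o['joint_pos'].round(3).tolist(),o['eef_pos'].round(2).tolist(),o['eef_rot'].round(3).tolist())
data=[([68.967,21.737,99.394,0,58.929,-1.907],[229.35,661.2,198.5],[-90,0,-19.1]),
([33.6,.1,110.9,0,69.1,-89.4],[444.7,323.6,330.2],[-90,0,33]),
([16.1,-.4,122.3,0,58.1,60.7],[461.3,157.3,230.8],[-90,0,-134.63]),
([22.1,22.4,113.7,-10.4,67.2,72.5],[463,161.7,105.5],[-90.02,-24.81,-134.42]),
(o['joint_pos'],o['eef_pos'],o['eef_rot'])]
def f(k): return np.concatenate([fk(j,k)[0]-p for j,p,_ in data])
r=least_squares(f,[375,0,530,0,590,366,23]);print(r.x.round(1));print(r.fun.reshape(-1,3).round(1))
for j,p,e in data:
    Rt=R.from_euler('xyz',e,degrees=True).as_matrix();D=fk(j,r.x)[1].as_matrix()
    print((D.T@Rt).round(2).tolist())
E
```

```text
[22.049, 28.887, 113.824, -11.093, 60.806, 74.004] [462.79, 161.14, 37.35] [-89.964, -24.897, -134.523]
[318.1  -0.7 551.6  41.4 604.6 284.1  23.2]
[[ 0.   0.  -0.2]
 [ 0.1 -0.2  0. ]
 [ 0.1  0.   0.1]
 [-0.2  0.2  0.2]
 [ 0.1 -0.1 -0.1]]
[[-0.0, -0.0, -1.0], [-1.0, -0.0, 0.0], [-0.0, 1.0, -0.0]]
[[0.0, -0.0, -1.0], [-1.0, -0.0, 0.0], [-0.0, 1.0, -0.0]]
[[0.0, -0.0, -1.0], [-1.0, -0.0, -0.0], [-0.0, 1.0, -0.0]]
[[0.0, -0.0, -1.0], [-1.0, -0.0, -0.0], [-0.0, 1.0, -0.0]]
[[-0.0, 0.0, -1.0], [-1.0, 0.0, 0.0], [0.0, 1.0, 0.0]]
```

```bash
cat >> kin.py <<'E'
K=[318.1,-.7,551.6,41.4,604.6,284.1,23.2]
F=np.array([[0,0,-1],[-1,0,0],[0,1,0]]).astype(float)
LO=np.array([-158.91,-42.39,.06,-60.88,17.5,-176.32]);HI=np.array([158.91,125.64,152.35,240.88,164.5,176.32])
def ik(pos,Rt,seeds=None):
    out=[]
    for s in (seeds if seeds is not None else [[20,20,110,0,60,0],[20,20,110,180,40,0],[30,10,130,90,40,0],[30,10,130,-50,30,-90],[30,10,130,200,30,90]]):
        s=np.clip(np.array(s,float),LO+1,HI-1)
        def f(j):
            p,D=fk(j,K);return np.concatenate([(p-pos)/1000,(R.from_matrix((D.as_matrix()@F).T@Rt)).as_rotvec()])
        r=least_squares(f,s,bounds=(LO,HI),x_scale=30)
        out.append((np.abs(r.fun).max(),r.x.round(1)))
    out.sort(key=lambda t:t[0]);return out
E
python3 - <<'E'
from kin import *
q=[544.5,375.5,.575]
def w(l): c,s=np.cos(q[2]),np.sin(q[2]);return np.array([q[0]+c*l[0]-s*l[1],q[1]+s*l[0]+c*l[1],l[2]])
def Rt(th,yaw): return (R.from_euler('xyz',[-90,0,yaw],degrees=True)*R.from_rotvec([0,0,-np.radians(th)])).as_matrix()
yw=np.degrees(q[2])
for nm,l,th in [('pre',(-187,-47,70),25),('home',(-60,-47,67),25),('key',(-51,66,86),30),('keyup',(-66,66,112),30),('key25',(-51,66,86),25),('pre0',(-187,-47,67),0),('pre15',(-187,-47,67),15),('home15',(-60,-47,67),15)]:
  for dy in (0,180):
    for r in ik(w(l),Rt(th,yw)if dy==0 else Rt(th,yw)@np.diag([-1,1,-1]))[:3]:
        print(nm,dy,round(r[0],4),r[1])
E
```

```text
pre 0 0.0509 [  22.9    0.2  139.6   15.4   17.5 -113.9]
pre 0 0.0509 [  22.9    0.2  139.6   15.4   17.5 -113.9]
pre 0 0.0509 [  22.9    0.2  139.6   15.4   17.5 -113.9]
pre 180 0.0509 [ 22.9   0.2 139.6  15.4  17.5  66.1]
pre 180 0.0509 [ 22.9   0.2 139.6  15.4  17.5  66.1]
pre 180 0.0974 [ 22.3  23.5 145.3 162.   17.5 -82.1]
home 0 0.0391 [  26.2   14.3  125.1   10.2   17.5 -105.9]
home 0 0.0391 [  26.2   14.3  125.1   10.2   17.5 -105.9]
home 0 0.0391 [  26.2   14.3  125.1   10.2   17.5 -105.9]
home 180 0.0391 [ 26.2  14.3 125.1  10.2  17.5  74.1]
home 180 0.0391 [ 26.2  14.3 125.1  10.2  17.5  74.1]
home 180 0.121 [ 24.5  31.3 135.5 163.8  17.5 -81.9]
key 0 0.0589 [ 42.5  11.2 124.7 -18.3  17.5 -64. ]
key 0 0.0589 [ 42.5  11.2 124.7 -18.3  17.5 -64. ]
key 0 0.0589 [ 42.5  11.2 124.7 -18.3  17.5 -64. ]
key 180 0.0589 [ 42.5  11.2 124.7 -18.3  17.5 116. ]
key 180 0.0589 [ 42.5  11.2 124.7 -18.3  17.5 116. ]
key 180 0.1039 [  42.3   28.   134.4  200.    17.5 -101.4]
keyup 0 0.0445 [ 42.2   8.1 127.  -17.   17.5 -65.6]
keyup 0 0.0445 [ 42.2   8.1 127.  -17.   17.5 -65.6]
keyup 0 0.0
[... 773 characters left out ...]
  83.8]
pre0 180 0.0 [ 26.8  14.2 127.8  -0.   38.   83.8]
pre15 0 0.0 [  25.6    9.5  135.8    5.6   19.9 -102.3]
pre15 0 0.0 [  25.6    9.5  135.8    5.6   19.9 -102.3]
pre15 0 0.0 [  25.6    9.5  135.8    5.6   19.9 -102.3]
pre15 180 0.0 [ 25.6   9.5 135.8   5.6  19.9  77.7]
pre15 180 0.0 [ 25.6   9.5 135.8   5.6  19.9  77.7]
pre15 180 0.1516 [ 23.6  31.7 145.2 169.1  17.5 -88.3]
home15 0 0.0 [ 27.4  19.3 121.9   3.5  23.9 -98.6]
home15 0 0.0 [ 27.4  19.3 121.9   3.5  23.9 -98.6]
home15 0 0.0 [ 27.4  19.3 121.9   3.5  23.9 -98.6]
home15 180 0.0 [ 27.4  19.3 121.9   3.5  23.9  81.4]
home15 180 0.0 [ 27.4  19.3 121.9   3.5  23.9  81.4]
home15 180 0.1775 [ 25.3  37.4 136.9 169.2  17.5 -86.8]
```

play_rows --travel '[[0, 0, 0], [0, 0, 0], [0, 0, 0], [0, 0, 0], [-0.1, -0.3, 0], [-0.21, -0.64, 0], [-0.21, -0.64, 0], [-0.21, -0.64, 0], [-0.21, -0.64, 0], [-0.21, -0.64, 0], [-0.21, -0.64, 0], [-0.21, -0.64, 0], [-0.21, -0.64, 0], [-0.21, -0.64, 0], [-0.21, -0.64, 0]]' --rotation '[[0, 0, 0], [0, 0, 0], [0, 0, 0], [0, 0, 0], [0, 0, 0.09], [0, 0, 0.174], [0, 0, 0.174], [0, 0, 0.174], [0, 0, 0.174], [0, 0, 0.174], [0, 0, 0.174], [0, 0, 0.174], [0, 0, 0.174], [0, 0, 0.174], [0, 0, 0.174]]' --hand '[3, 3, 3, 3, 3, 3, 3, 3, 0, 0, 0, 0, 0, 0, 0]'

```text
time: 8.65
eef_pos: [466.6, 165.2, 42.8]
eef_rot: [-90.0, -14.9, -134.5]
ft_force: [-2.9, 4.6, 12.3]
grip_width: 0.005
```

```bash
python3 - <<'E'
from kin import *
from station import get_obs
o=get_obs();print(o['joint_pos'].round(1),o['eef_pos'].round(2),o['eef_rot'].round(2),o['ft_force'].round(1),o['grip_width'])
t=np.array([426,124.2]);y=-2.351
d=o['eef_pos'][:2]-t;print('tcp in tray',d@[np.cos(y),np.sin(y)],d@[-np.sin(y),np.cos(y)],o['eef_pos'][2])
E
```

```text
[ 20.4  24.1 118.3  -8.   51.4  70.7] [466.6  165.18  42.85] [ -89.98  -14.9  -134.54] [-2.9  4.6 12.3] 0.005364176448685752
tcp in tray -57.68484856122025 0.033615417121266256 42.846998333512666
```

```bash
python3 - <<'E'
from h import *
for c in('wrist','scene'):
    im,d=get_image(c);cv2.imwrite(f'pics/c5{c}.png',im[:,:,::-1] if c=='wrist' else cv2.resize(im[280:420,240:380,::-1],None,fx=4,fy=4))
E
```

```text
(no output)
```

View pics/c5wrist.png

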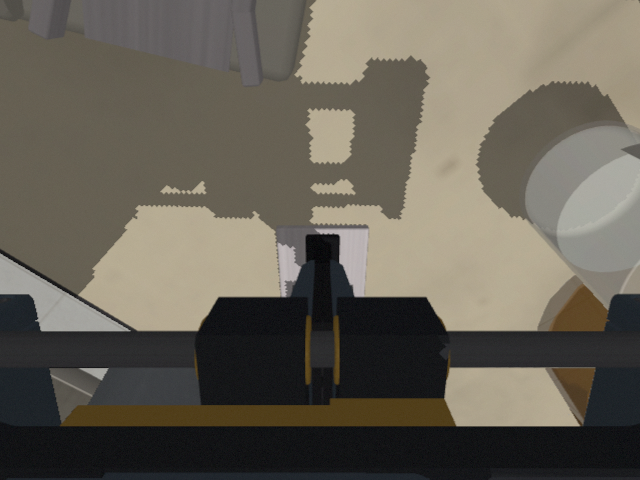

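View pics/c5scene.png

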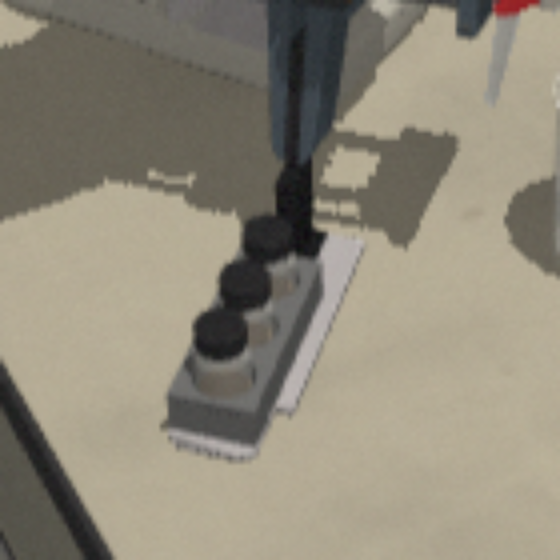

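```bash
python3 - <<'E'
from h import *
im,d=get_image('scene');p=camera_params('scene')
o=get_obs();Rm=R.from_euler('xyz',o['eef_rot'],degrees=True).as_matrix()
overlay(im,p,[([426,124.2,-2.351],traymodel())],(250,350,280,400),5,'pics/c6.png')
tip=o['eef_pos']+14*Rm[:,1];print('tip',tip,'px',(proj(np.array([tip,o['eef_pos']]),p)-[250,280])*5)
im,d=get_image('top');p=camera_params('top')
overlay(im,p,[([426,124.2,-2.351],traymodel())],(355,425,275,345),8,'pics/c6t.png')
E
```

```text
tip [464.03968567 162.62410383  29.30457314] px [[323.35370795 256.27195596]
 [325.3787435  220.84168237]]
```

View pics/c6.png

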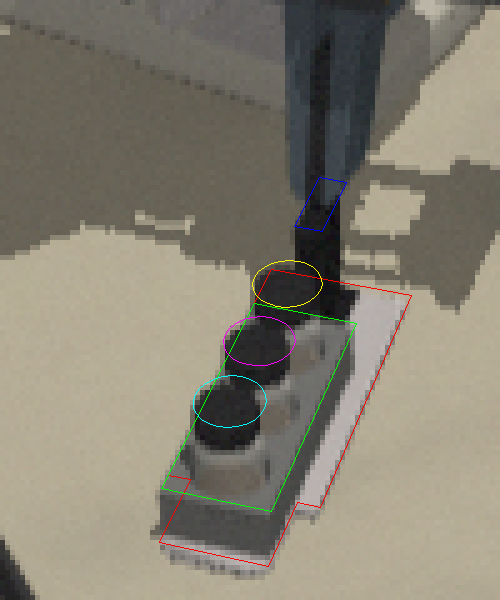

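View pics/c6t.png

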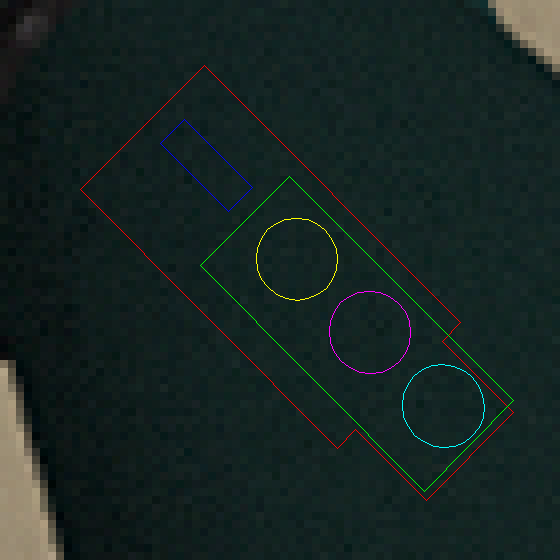

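play_rows --travel '[[0, 0, 0], [0, 0, 0]]' --rotation '[[0, 0, 0], [0, 0, 0]]' --hand '[0, 0]'

```text
time: 9.02
eef_pos: [466.8, 165.5, 43.0]
eef_rot: [-90.0, -14.9, -134.5]
ft_force: [-0.0, 1.8, 5.1]
grip_width: 0.006
```

```bash
python3 - <<'E'
from h import *
im,d=get_image('wrist');p=camera_params('wrist')
overlay(im,p,[([426,124.2,-2.351],traymodel())],(220,420,200,350),4,'pics/c7.png')
E
```

```text
(no output)
```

View pics/c7.png

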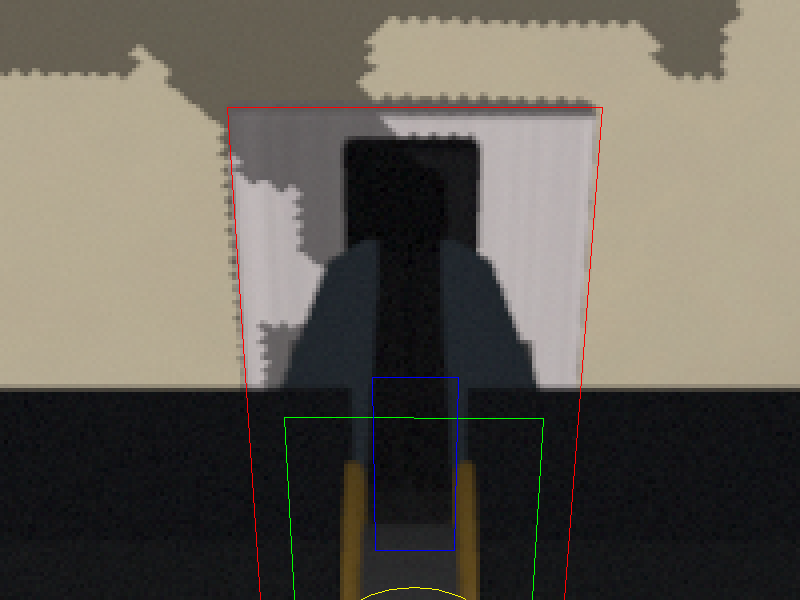

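play_rows --travel '[[0.1, -0.4, 0], [0.3, -1.0, 0], [0.5, -1.9, 0], [0.77, -2.9, 0], [0.77, -2.9, 0]]' --rotation '[[0, 0, 0], [0, 0, 0], [0, 0, 0], [0, 0, 0], [0, 0, 0]]' --hand '[0, 0, 0, 0, 0]'

```text
time: 9.48
eef_pos: [467.9, 165.9, 75.2]
eef_rot: [-89.9, -14.8, -134.5]
ft_force: [0.2, 0.3, 0.8]
grip_width: 0.001
```

```bash
python3 - <<'E'
from h import *
print(get_obs()['joint_efforts'].round(1))
im,d=get_image('wrist');cv2.imwrite('pics/c8w.png',cv2.resize(im[150:350,200:440,::-1],None,fx=2,fy=2))
im,d=get_image('scene');cv2.imwrite('pics/c8s.png',cv2.resize(im[260:420,240:380,::-1],None,fx=4,fy=4))
E
```

```text
[  0.  -62.4 -29.3  -0.1   1.2  -0.1]
```

View pics/c8w.png

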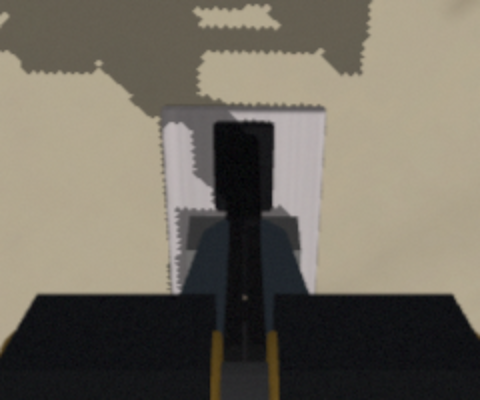

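View pics/c8s.png

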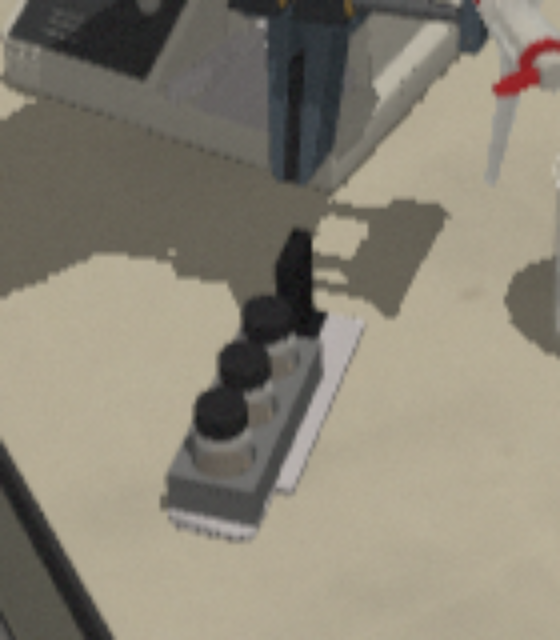

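play_rows --travel '[[0.8, -3, 0], [1.6, -6, 0], [2.4, -9, 0], [2.4, -9, 0], [2.4, -9, 0], [2.4, -9, 0]]' --rotation '[[0, 0, 0], [0, 0, 0], [0, 0, 0], [0, 0, 0], [0, 0, 0], [0, 0, 0]]' --hand '[4.5, 4.5, 4.5, 4.5, 4.5, 4.5]'

```text
time: 10.08
eef_pos: [466.5, 165.4, 166.1]
eef_rot: [-90.0, -14.9, -134.5]
ft_force: [-0.6, -0.3, -0.7]
grip_width: 0.416
```

```bash
cat >> h.py <<'E'
def traysegs(full=True):
    T=traymodel();o=T['out'];bl=T['blk'];h=T['hd']
    segs=[(o[3],o[4],.3),(o[6],o[7]),(o[7],o[8]),(o[0],o[1])]+[(bl[i],bl[i+1],.5) for i in range(4)]+[(h[i],h[i+1]) for i in (0,2)]
    for k in range(3): segs+=[(T['v%d'%k][i],T['v%d'%k][i+1]) for i in range(24)]
    return segs
E
python3 - <<'E'
from h import *
p=camera_params('wrist');im,d=get_image('wrist')
x=refine(im,p,traysegs(),[426,124.2,-2.351],step=(8,8,.06));print(x,get_obs()['eef_pos'])
overlay(im,p,[(x[0],traymodel())],(220,420,150,350),4,'pics/c9.png')
E
```

```text
(array([426.91830739, 125.35443851,  -2.35124524]), np.float64(-6.554784646372333), np.float64(-6.201983234165373)) [466.28061574 165.28024449 165.67583127]
```

View pics/c9.png

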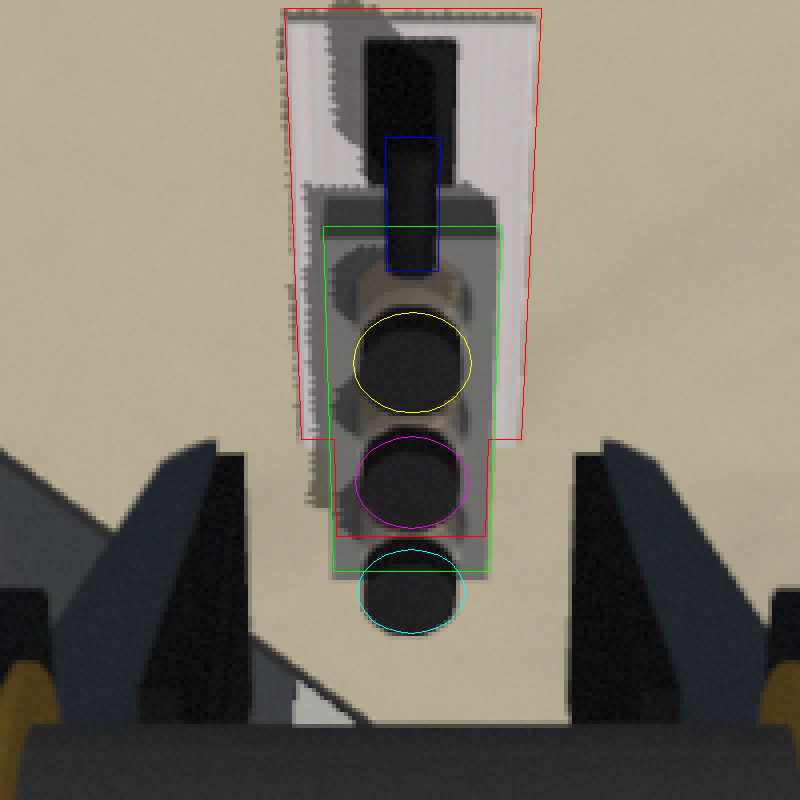

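```bash
python3 - <<'E'
from h import *
o=get_obs();Rm=R.from_euler('xyz',o['eef_rot'],degrees=True).as_matrix()
p=camera_params('wrist');im,d=get_image('wrist');print(o['grip_width'])
w=o['grip_width']*91.2/2
M={}
for s in(1,-1):
    for k,z in enumerate((w,w+13.5)): M[f'{s}{k}']=[o['eef_pos']+Rm@np.array(v) for v in [(-16,14,s*z),(16,14,s*z),(16,-24,s*z),(-16,-24,s*z),(-16,14,s*z)]]
overlay(im,p,[([0,0,0],M)],(180,460,220,430),2.8,'pics/c10.png')
E
```

```text
0.4568361600725483
```

View pics/c10.png

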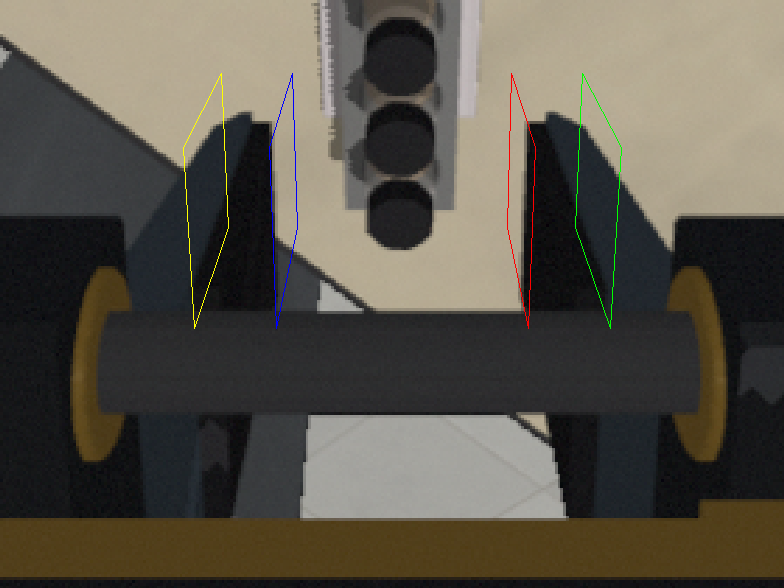

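```bash
python3 - <<'E'
from h import *
o=get_obs();Rm=R.from_euler('xyz',o['eef_rot'],degrees=True).as_matrix()
p=camera_params('wrist');im,d=get_image('wrist')
W=pts(d,p);L=(W-o['eef_pos'])@Rm
for v in list(range(256,330,6)):
    for u in (264,272,276): 
        print(v,u,im[v,u],L[v,u].round(0),end=' | ')
    print()
m=(abs(L[...,2])<60)&(L[...,1]<40)&(L[...,1]>-60)
P=L[m];print(len(P))
for y0 in range(-50,40,5):
    s=P[(P[:,1]>=y0)&(P[:,1]<y0+5)]
    if len(s): print(y0,len(s),s[:,0].min().round(1),s[:,0].max().round(1),np.abs(s[:,2]).min().round(1),np.abs(s[:,2]).max().round(1))
E
```

```text
256 264 [180 170 146] [ 50. 185. -58.] | 256 272 [182 170 146] [ 50. 184. -50.] | 256 276 [181 170 146] [ 50. 185. -46.] | 
262 264 [34 39 46] [-19. -19. -27.] | 262 272 [178 168 143] [ 57. 187. -51.] | 262 276 [178 167 142] [ 57. 186. -47.] | 
268 264 [31 35 39] [-17. -23. -26.] | 268 272 [19 18 20] [-17. -21. -23.] | 268 276 [178 169 144] [ 64. 189. -47.] | 
274 264 [20 19 22] [-17. -29. -25.] | 274 272 [11  9 10] [-14. -21. -23.] | 274 276 [176 165 143] [ 71. 190. -48.] | 
280 264 [18 15 17] [-18. -37. -24.] | 280 272 [16 16 17] [-12. -23. -23.] | 280 276 [173 163 140] [ 79. 193. -48.] | 
286 264 [ 9 13 16] [-17. -41. -24.] | 286 272 [18 17 16] [ -9. -23. -23.] | 286 276 [171 160 138] [ 86. 194. -49.] | 
292 264 [14 16 15] [-17. -47. -23.] | 292 272 [ 5 14 13] [ -6. -23. -23.] | 292 276 [175 165 143] [ 95. 198. -49.] | 
298 264 [ 8 10  9] [-15. -48. -23.] | 298 272 [18 12 17] [ -4. -25. -23.] | 298 276 [179 168 144] [103. 200. -50.] | 
304 264 [19 18 16] [-13. -50. -22.] | 304 272 [15 15 17] [ -0. -24. -23.] | 304 276 [47 45 46] [110. 202. -50.] | 
310 264 [10 10  6] [-10. -48. -23.] | 310 272 [14 15 15] [  1. -26. -23.] | 310 276 [51 54 55] [285. 530. -93.] | 
316 264 [16 18 18] [ -8. -49. -23.] | 316 272 [16 17 18] [  4. -27. -23.] | 316 276 [47 50 51] [292. 516. -92.] | 
322 264 [20 17 16] [ -6. -50. -23.] | 322 272 [15 14 16] [  6. -28. -23.] | 322 276 [48 50 52] [297. 503. -90.] | 
328 264 [21 19 20] [ -4. -51. -23.] | 328 272 [19 18 19] [  9. -28. -23.] | 328 276 [54 56 58] [302. 489. -89.] | 
3831
-50 476 -19.6 14.9 21.2 33.6
-45 433 -19.4 3.2 21.2 33.5
-40 415 -19.4 6.2 21.2 33.0
-35 395 -19.4 8.6 21.2 32.3
-30 374 -19.4 11.7 21.2 32.2
-25 351 -19.2 14.0 21.2 31.9
-20 260 -19.1 14.5 21.2 29.7
-15 3 -7.2 6.8 21.5 23.1
```

```bash
python3 - <<'E'
from h import *
o=get_obs();Rm=R.from_euler('xyz',o['eef_rot'],degrees=True).as_matrix()
p=camera_params('wrist');im,d=get_image('wrist')
E=p['extrinsics'];print('cam in tool',Rm.T@(E[:3,3]-o['eef_pos']));print((Rm.T@E[:3,:3]).round(3))
for v in [(-16,14,-21),(16,14,-21),(16,-24,-21),(-16,-24,-21),(-19,-19,-27)]:
    P=o['eef_pos']+Rm@np.array(v);print(v,proj([P],p).round(1),)
print(d[262,264],d[268,272], d[150,320])
E
```

```text
cam in tool [ -80.42977752 -186.06054549   -0.3084499 ]
[[ 0.001 -0.96  -0.28 ]
 [ 0.001  0.28  -0.96 ]
 [ 1.     0.001  0.001]]
(-16, 14, -21) [[283.5 245.6]]
(16, 14, -21) [[285.1 300.5]]
(16, -24, -21) [[277.7 336.7]]
(-16, -24, -21) [[275.3 272.1]]
(-19, -19, -27) [[263.  261.8]]
178.162 180.14212 337.1385
```

```bash
python3 - <<'E'
from kin import *
q=[544.5,375.5,.575]
def w(l): c,s=np.cos(q[2]),np.sin(q[2]);return np.array([q[0]+c*l[0]-s*l[1],q[1]+s*l[0]+c*l[1],l[2]])
def Rt(th,yaw): return (R.from_euler('xyz',[-90,0,yaw],degrees=True)*R.from_rotvec([0,0,-np.radians(th)])).as_matrix()
yw=np.degrees(q[2])
O=17.5
def go(nm,tip,th):
    t=np.radians(th);a=np.array([np.sin(t),0,-np.cos(t)])
    r=ik(w(np.array(tip)+O*a),Rt(th,yw),[[25,20,120,0,30,-90]])[0];print(nm,th,round(r[0],4),r[1])
# tip center: handle grasp in tray frame x=-56 at z(tip)
for th in (0,5,10,12,15,18,20,25):
    t=np.radians(th)
    for nm,ox in (('pre',-135),('home',-8)):
        g=np.array([ox-56,-47,30+22+4+19*np.cos(t)]); tip=g+19*np.array([np.sin(t),0,-np.cos(t)])
        go(nm,tip,th)
for th in (15,20,22,25,30): go('key',(-44,66,72),th)
E
```

```text
pre 0 0.0 [ 26.7  17.3 128.3  -0.   34.4 -96.2]
home 0 0.0 [ 28.   26.1 114.1   0.   39.8 -94.9]
pre 5 0.0 [ 26.4  15.8 130.7   1.2  28.5 -97.6]
home 5 0.0 [ 27.9  24.7 116.6   0.8  33.7 -95.7]
pre 10 0.0 [ 26.1  14.7 133.    3.1  22.4 -99.6]
home 10 0.0 [ 27.7  23.5 119.    2.   27.5 -97. ]
pre 12 0.0 [  25.9   14.3  133.9    4.3   19.9 -100.9]
home 12 0.0 [ 27.6  23.2 120.    2.6  24.9 -97.7]
pre 15 0.0074 [  25.7   13.   134.9    6.3   17.5 -103.1]
home 15 0.0 [ 27.4  22.6 121.4   4.   21.1 -99. ]
pre 18 0.0277 [  25.1   10.1  135.6    8.4   17.5 -105.5]
home 18 0.0019 [  27.3   22.1  122.6    5.8   17.5 -100.9]
pre 20 0.0412 [  24.6    8.1  136.1   10.1   17.5 -107.5]
home 20 0.0164 [  27.1   20.7  122.6    6.9   17.5 -102.1]
pre 25 0.0733 [  22.3    2.9  137.8   17.2   17.5 -116.3]
home 25 0.0531 [  26.2   17.2  122.9   10.7   17.5 -106.5]
key 15 0.0 [ 39.4  22.4 119.   -4.1  23.7 -80. ]
key 20 0.0018 [ 39.7  21.5 121.4  -7.7  17.5 -76.4]
key 22 0.0163 [ 40.   20.2 121.4  -9.1  17.5 -74.7]
key 25 0.0382 [ 40.7  18.1 121.5 -11.9  17.5 -71.5]
key 30 0.0728 [ 42.9  14.8 122.  -20.   17.5 -61.9]
```

```bash
python3 - <<'E'
from h import *
o=get_obs();Rm=R.from_euler('xyz',o['eef_rot'],degrees=True).as_matrix()
print(o['eef_pos'],o['eef_rot'],Rm.T@(np.array([464.2,163.1,14.3])-o['eef_pos']))
E
```

```text
[466.37024658 165.29877681 165.68000927] [ -89.98992444  -14.93552033 -134.53165635] [-3.60303931e+01  1.47062101e+02 -3.09405155e-02]
```

play_rows --travel '[[-0.9, 3.7, 0], [-1.8, 7.4, 0], [-2.5, 10.5, 0], [-3.0, 12.5, 0], [-3.3, 13.7, 0], [-3.6, 14.7, 0], [-3.6, 14.7, 0], [-3.6, 14.7, 0]]' --rotation '[[0, 0, 0.05], [0, 0, 0.05], [0, 0, 0.05], [0, 0, 0.05], [0, 0, 0.05], [0, 0, 0.05], [0, 0, 0.05], [0, 0, 0.05]]' --hand '[4.5, 4.5, 4.5, 4.5, 4.5, 4.5, 4.5, 4.5]'

```text
time: 10.95
eef_pos: [464.5, 163.2, 14.6]
eef_rot: [-90.0, -12.1, -134.5]
ft_force: [0.6, -0.1, 0.6]
grip_width: 0.496
```

play_rows --travel '[[0, 0, 0], [0, 0, 0], [0, 0, 0], [0, 0, 0], [0, 0, 0], [0, 0, 0], [0, 0, 0], [0, 0, 0], [0, 0, 0]]' --rotation '[[0, 0, 0], [0, 0, 0], [0, 0, 0], [0, 0, 0], [0, 0, 0], [0, 0, 0], [0, 0, 0], [0, 0, 0], [0, 0, 0]]' --hand '[0, 0, 0, 0, 0, 0, 0, 0, 0]'

```text
time: 11.7
eef_pos: [464.7, 163.3, 14.9]
eef_rot: [-90.0, -12.1, -134.5]
ft_force: [-0.7, -1.1, 6.5]
grip_width: 0.108
```

```bash
python3 - <<'E'
from h import *
p=camera_params('wrist');im,d=get_image('wrist');print(get_obs()['eef_pos'],get_obs()['eef_rot'])
overlay(im,p,[([426.7,125.1,-2.351],traymodel())],(220,420,150,350),3,'pics/d1.png')
im,d=get_image('scene');cv2.imwrite('pics/d1s.png',cv2.resize(im[260:420,240:380,::-1],None,fx=4,fy=4))
E
```

```text
[464.67875551 163.27707142  14.92147735] [ -89.98211363  -12.06627113 -134.52358552]
```

View pics/d1.png

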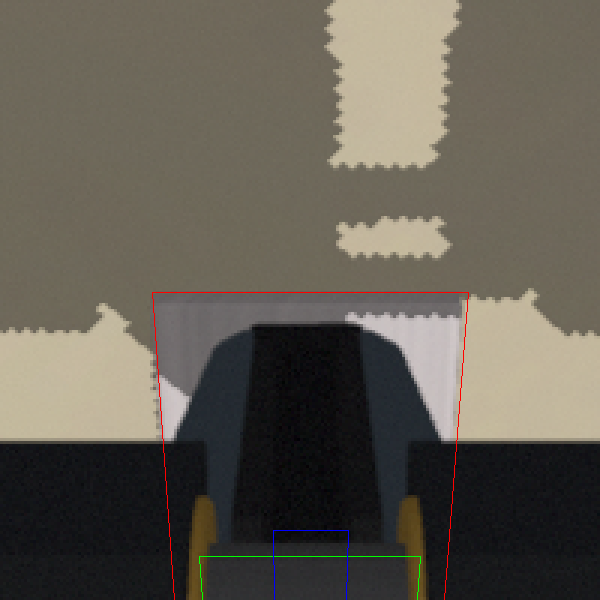

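View pics/d1s.png

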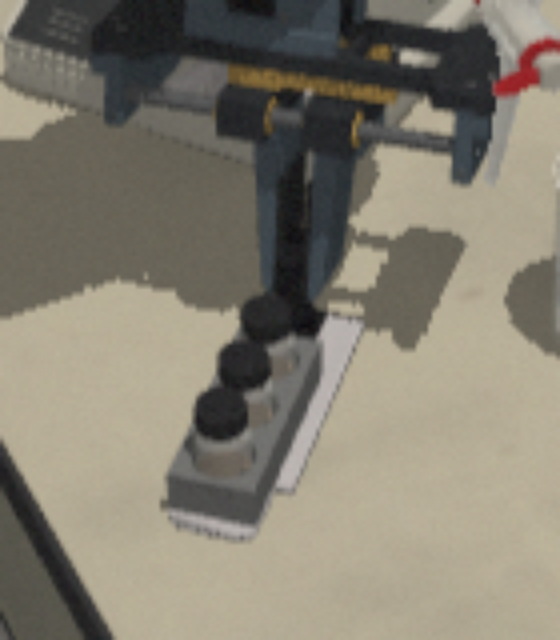

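play_rows --travel '[[0.1, -0.5, 0], [0.3, -1.5, 0], [0.6, -2.9, 0], [0.95, -4.5, 0], [1.25, -5.9, 0], [1.25, -5.9, 0]]' --rotation '[[0, 0, 0], [0, 0, 0], [0, 0, 0], [0, 0, 0], [0, 0, 0], [0, 0, 0]]' --hand '[0, 0, 0, 0, 0, 0]'

```text
time: 12.3
eef_pos: [466.2, 163.9, 78.0]
eef_rot: [-89.9, -11.9, -134.5]
ft_force: [0.8, 0.2, -1.5]
grip_width: 0.106
```

```bash
python3 - <<'E'
from h import *
from kin import *
o=get_obs();print(o['eef_pos'],o['eef_rot'],o['ft_force'],o['torque'],o['grip_width'],o['joint_pos'].round(1))
im,d=get_image('scene');cv2.imwrite('pics/d2s.png',cv2.resize(im[240:420,230:390,::-1],None,fx=3,fy=3))
# path check: rotate at mid position
q=[544.5,375.5,.575]
def w(l): c,s=np.cos(q[2]),np.sin(q[2]);return np.array([q[0]+c*l[0]-s*l[1],q[1]+s*l[0]+c*l[1],l[2]])
Rn=R.from_euler('xyz',o['eef_rot'],degrees=True)
pre=w((-135-53.2,-47,14.9+30+50));print('pre',pre)
seed=o['joint_pos']
tot=np.degrees(q[2])+134.52
for f in np.linspace(0,1,9):
    pos=o['eef_pos']+(pre-o['eef_pos'])*f
    Rt=(R.from_euler('z',tot*f,degrees=True)*Rn).as_matrix()
    r=ik(pos,Rt,[seed])[0];seed=r[1];print(round(f,2),round(r[0],4),r[1])
for z in (94.9,64.9,47):
    pp=pre.copy();pp[2]=z;r=ik(pp,Rt,[seed])[0];print(z,r)
Rm=Rn.as_matrix();print('tool delta',Rm.T@(pre-o['eef_pos']),'rot',Rm.T@[0,0,np.radians(tot)])
E
```

```text
[466.22954827 163.91487188  78.03903923] [ -89.88595817  -11.86432565 -134.5430785 ] [ 0.77814665  0.17393362 -1.52331978] [ 0.17996161 -0.21380894  0.04902148] 0.10624336785991749 [ 19.7  19.2 119.7  -6.7  51.9  68.8]
pre [412.12424385 233.70825418  94.9       ]
0.0 0.0 [ 19.7  19.2 119.7  -6.7  51.9  68.8]
0.12 0.0 [ 22.6  17.9 121.3 -10.8  49.8  53.9]
0.25 0.0 [ 25.2  16.2 123.4 -14.5  46.8  38.4]
0.38 0.0 [ 27.2  14.3 125.8 -17.3  43.   22. ]
0.5 0.0 [ 28.4  12.3 128.2 -18.8  38.7   3.9]
0.62 0.0 [ 28.8  10.2 130.5 -18.1  34.3 -16.8]
0.75 0.0 [ 28.3   8.5 132.3 -14.1  30.4 -41.1]
0.88 0.0 [ 27.2   7.2 133.6  -6.4  27.9 -69.4]
1.0 0.0 [  25.8    6.6  134.     3.4   27.7 -100. ]
94.9 (np.float64(2.4517987640138016e-11), array([  25.8,    6.6,  134. ,    3.4,   27.7, -100. ]))
64.9 (np.float64(5.498609851883885e-09), array([  25.8,   10.5,  134.3,    3.9,   23.6, -100.6]))
47 (np.float64(4.0075633478409147e-11), array([  25.8,   12.9,  134.3,    4.4,   21.1, -101.1]))
tool delta [ -8.07302776 -19.09918526 -87.48050939] rot [ 0.60091623 -2.86037165  0.00569331]
```

View pics/d2s.png

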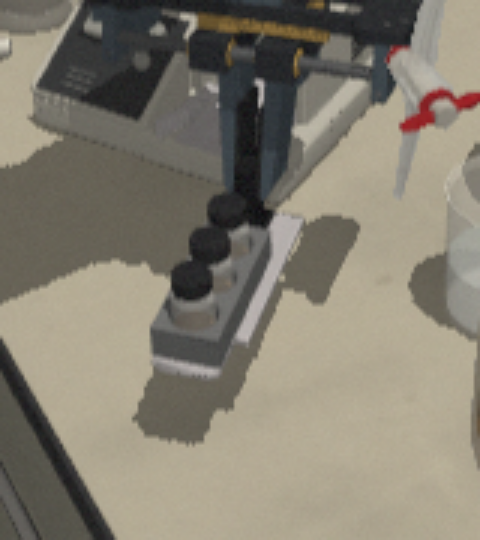

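play_rows --travel '[[0, -0.2, -0.2], [-0.1, -0.5, -0.8], [-0.2, -0.8, -1.6], [-0.3, -1.1, -2.5], [-0.4, -1.4, -3.5], [-0.5, -1.6, -4.5], [-0.6, -1.8, -5.5], [-0.7, -1.9, -6.5], [-0.8, -1.9, -7.4], [-0.8, -1.9, -8.1], [-0.8, -1.9, -8.5], [-0.8, -1.9, -8.7], [-0.8, -1.9, -8.7], [-0.8, -1.9, -8.7], [-0.8, -1.9, -8.7], [-0.8, -1.9, -8.7], [-0.8, -1.9, -8.7], [-0.8, -1.9, -8.7], [-0.8, -1.9, -8.7], [-0.8, -1.9, -8.7]]' --rotation '[[0.002, -0.01, 0], [0.008, -0.04, 0], [0.019, -0.09, 0], [0.034, -0.16, 0], [0.052, -0.25, 0], [0.071, -0.34, 0], [0.09, -0.43, 0], [0.109, -0.52, 0], [0.128, -0.61, 0], [0.147, -0.7, 0], [0.166, -0.79, 0], [0.185, -0.88, 0], [0.204, -0.97, 0], [0.223, -1.06, 0], [0.242, -1.15, 0], [0.26, -1.24, 0], [0.277, -1.32, 0], [0.29, -1.38, 0], [0.298, -1.42, 0], [0.3, -1.43, 0]]' --hand '[0, 0, 0, 0, 0, 0, 0, 0, 0, 0, 0, 0, 0, 0, 0, 0, 0, 0, 0, 0]'

```text
time: 14.02
eef_pos: [410.9, 233.0, 92.9]
eef_rot: [-90.2, -11.9, -50.6]
ft_force: [1.1, -0.2, -2.6]
grip_width: 0.11
```

```bash
cat > mv.py <<'E'
from h import *
import sys
q=[544.5,375.5,.575]
def w(l): c,s=np.cos(q[2]),np.sin(q[2]);return np.array([q[0]+c*l[0]-s*l[1],q[1]+s*l[0]+c*l[1],l[2]])
def delta(pos,Rt=None):
    o=get_obs();Rm=R.from_euler('xyz',o['eef_rot'],degrees=True).as_matrix()
    print('eef',o['eef_pos'].round(1),o['eef_rot'].round(2),'F',o['ft_force'].round(1),'grip',round(o['grip_width'],3),'J',o['joint_pos'].round(1))
    print('travel cm',(Rm.T@(np.array(pos)-o['eef_pos'])/10).round(3).tolist(),'rot',None if Rt is None else R.from_matrix(Rm.T@Rt).as_rotvec().round(3).tolist())
def rdr():
    o=get_obs();d=o['eef_pos']-[q[0],q[1],0];c,s=np.cos(q[2]),np.sin(q[2]);return np.array([d[0]*c+d[1]*s,-d[0]*s+d[1]*c,d[2]])
def Rt(th,yaw=None,roll=-90): return (R.from_euler('xyz',[roll,0,np.degrees(q[2]) if yaw is None else yaw],degrees=True)*R.from_rotvec([0,0,-np.radians(th)])).as_matrix()
E
python3 - <<'E'
from mv import *
delta(w((-188.2,-47,94.9)),Rt(12.07))
im,d=get_image('scene');cv2.imwrite('pics/d3s.png',cv2.resize(im[170:420,210:410,::-1],None,fx=3,fy=3))
E
```

```text
eef [410.9 233.   92.9] [-90.15 -11.94 -50.56] F [ 1.1 -0.2 -2.6] grip 0.11 J [ 33.8  11.3 128.5 -18.4  40.7   8.5]
travel cm [0.064, -0.191, 0.135] rot [0.305, -1.426, -0.004]
```

View pics/d3s.png

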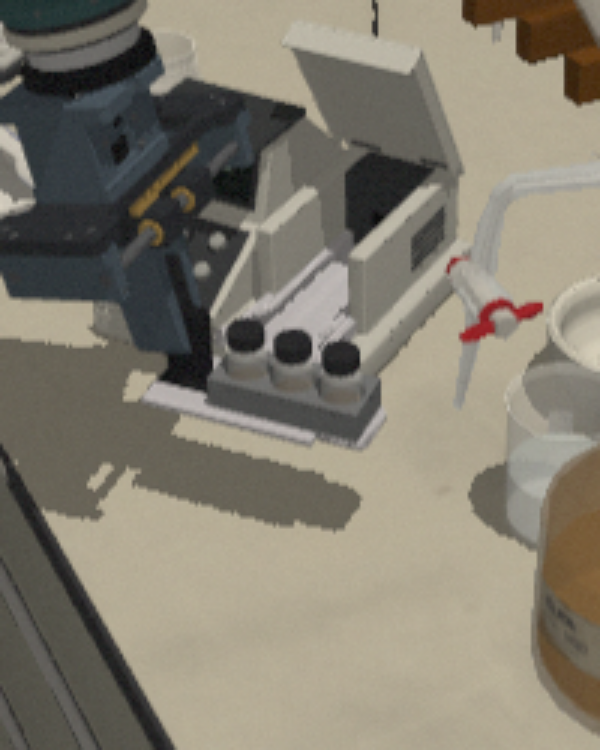

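play_rows --travel '[[0, 0, 0], [0, 0, 0], [0, -0.1, 0.1], [0, -0.1, 0.1], [0, -0.1, 0.1], [0, -0.1, 0.1], [0, -0.1, 0.1], [0.06, -0.19, 0.13], [0.06, -0.19, 0.13], [0.06, -0.19, 0.13], [0.06, -0.19, 0.13], [0.06, -0.19, 0.13], [0.06, -0.19, 0.13], [0.06, -0.19, 0.13], [0.06, -0.19, 0.13], [0.06, -0.19, 0.13], [0.06, -0.19, 0.13], [0.06, -0.19, 0.13], [0.06, -0.19, 0.13], [0.06, -0.19, 0.13]]' --rotation '[[0.002, -0.01, 0], [0.008, -0.04, 0], [0.019, -0.09, 0], [0.034, -0.16, 0], [0.053, -0.25, 0], [0.072, -0.34, 0], [0.092, -0.43, 0], [0.111, -0.52, 0], [0.13, -0.61, 0], [0.15, -0.7, 0], [0.169, -0.79, 0], [0.188, -0.88, 0], [0.207, -0.97, 0], [0.226, -1.06, 0], [0.245, -1.15, 0], [0.265, -1.24, 0], [0.282, -1.32, 0], [0.295, -1.38, 0], [0.305, -1.426, 0], [0.305, -1.426, 0]]' --hand '[0, 0, 0, 0, 0, 0, 0, 0, 0, 0, 0, 0, 0, 0, 0, 0, 0, 0, 0, 0]'

```text
time: 15.73
eef_pos: [412.1, 233.6, 94.8]
eef_rot: [-89.9, -11.9, 32.9]
ft_force: [0.0, -0.0, -1.2]
grip_width: 0.109
```

```bash
python3 - <<'E'
from mv import *
delta(w((-188.2,-47,94.9)),Rt(12.07)); print(rdr())
im,d=get_image('scene');cv2.imwrite('pics/d4s.png',cv2.resize(im[170:370,210:390,::-1],None,fx=4,fy=4))
p=camera_params('wrist');im,d=get_image('wrist')
cv2.imwrite('pics/d4w.png',im[:,:,::-1])
im,d=get_image('top');cv2.imwrite('pics/d4t.png',cv2.resize(im[170:370,220:420,::-1],None,fx=3,fy=3))
E
```

```text
eef [412.1 233.6  94.8] [-89.87 -11.89  32.95] F [ 0.  -0.  -1.2] grip 0.109 J [  25.8    6.6  134.     3.5   27.7 -100.1]
travel cm [0.005, -0.008, 0.007] rot [-0.002, 0.0, -0.003]
[-188.22851235  -47.07235165   94.81597063]
```

View pics/d4s.png

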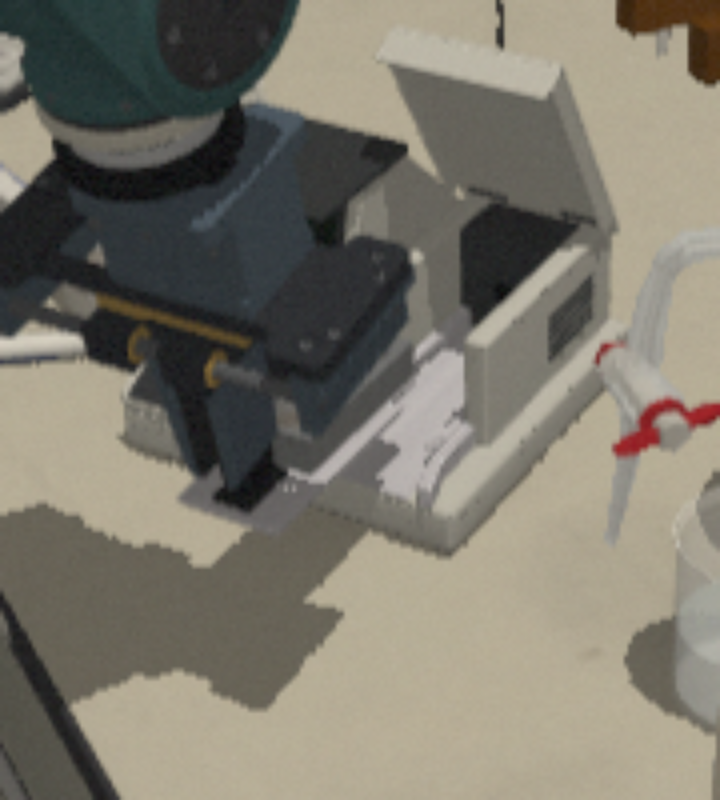

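View pics/d4w.png

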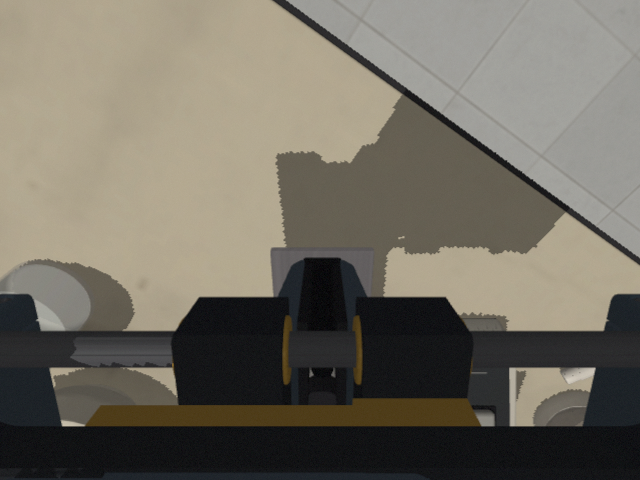

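View pics/d4t.png

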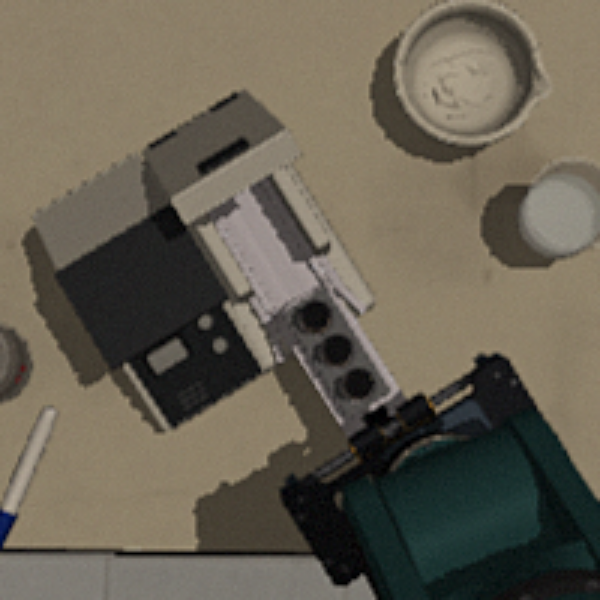

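```bash
python3 - <<'E'
from mv import *
im,W=cloud('top')
D=W-[q[0],q[1],0];c,s=np.cos(q[2]),np.sin(q[2])
X=D[...,0]*c+D[...,1]*s+135;Y=-D[...,0]*s+D[...,1]*c+47;Z=D[...,2]-80
p=camera_params('top')
overlay(im,p,[(list(w((-135,-47,0))[:2])+[q[2]],{k:np.array(v)+[0,0,80] for k,v in traymodel().items()})],(270,370,250,330),7,'pics/d5t.png')
m=(X>-25)&(X<68)&(abs(Y)<17)
g=im.astype(int).sum(-1)
for nm,mm in (('block',m&(abs(Z-25)<6)&(g>200)),('vial',m&(abs(Z-53)<6)&(g<110))):
    A=np.c_[X[mm],Y[mm],np.ones(mm.sum())];r=np.linalg.lstsq(A,Z[mm],rcond=None)[0];print(nm,mm.sum(),r[:2]*57.3,r[2],np.std(Z[mm]-A@r))
E
```

```text
block 203 [-0.17038829 -0.49857304] 24.954362739459892 1.9626876876858874
vial 199 [-0.81045679  0.5819574 ] 53.56605541202764 2.0954684117779916
```

View pics/d5t.png

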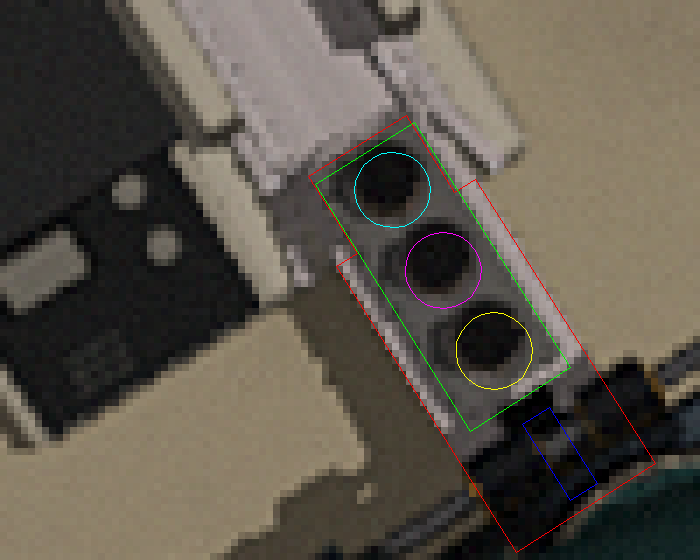

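```bash
python3 - <<'E'
from mv import *
im=np.load('top0.npz')['im'];p=camera_params('top')
M=readermodel()
segs=[(M['key'][i],M['key'][i+1]) for i in range(4)]+[((-38,8,140),(-38,98,140)),((-90,-75,30),(-90,-20,30)),((-50,-69,41),(-36,-69,41)),((-55,-25,41),(20,-25,41)),((-90,5,36),(-90,98,36)),((-90,3,36),(-45,3,62))]
for s in (.7,1,1.4):print('reader top',refine(im,p,segs,q,step=(4,4,.03),sig=s))
im,d=get_image('top')
T={k:np.array(v)+[0,0,80] for k,v in traymodel().items()};o=T['out'];b=T['blk']
sg=[(o[0],o[1]),(o[6],o[7]),(o[3],o[4]),(b[0],b[1]),(b[2],b[3]),(b[1],b[2])]
for k in range(3): sg+=[(T['v%d'%k][i],T['v%d'%k][i+1]) for i in range(24)]
t0=list(w((-135,-47,0))[:2])+[q[2]];print('t0',t0)
for s in (.7,1,1.4):print('tray top',refine(im,p,sg,t0,step=(4,4,.03),sig=s))
E
```

```text
reader top (array([544.06682906, 377.16022919,   0.5738063 ]), np.float64(-9.579996286925875), np.float64(-8.932716548684128))
reader top (array([542.44212127, 376.31109765,   0.5860392 ]), np.float64(-9.234967599925888), np.float64(-8.547591954745268))
reader top (array([542.64216553, 376.1972779 ,   0.58914011]), np.float64(-8.356001579121743), np.float64(-8.022778544137843))
t0 [np.float64(456.7692743353429), np.float64(262.6402650439375), 0.575]
tray top (array([461.73525743, 264.35471652,   0.56869601]), np.float64(-10.093106695863874), np.float64(-8.798499606198625))
tray top (array([460.81347365, 265.54377138,   0.59001297]), np.float64(-9.822620671574102), np.float64(-8.622040873388194))
tray top (array([460.92730303, 265.34706528,   0.57989631]), np.float64(-9.139060331090999), np.float64(-7.933299851193376))
```

```bash
python3 - <<'E'
from mv import *
delta(w((-192,-46.5,48.5)),Rt(12.07))
E
```

```text
eef [412.1 233.8  94.9] [-89.87 -11.92  32.79] F [ 0.1  0.1 -1.7] grip 0.107 J [ 25.8   6.6 134.    3.4  27.7 -99.8]
travel cm [-1.339, 4.464, 0.03] rot [-0.002, -0.003, -0.003]
```

play_rows --travel '[[-0.2, 0.5, 0], [-0.5, 1.5, 0.03], [-0.8, 2.5, 0.03], [-1.1, 3.5, 0.03], [-1.3, 4.2, 0.03], [-1.34, 4.46, 0.03], [-1.34, 4.46, 0.03]]' --rotation '[[-0.002, -0.003, -0.003], [-0.002, -0.003, -0.003], [-0.002, -0.003, -0.003], [-0.002, -0.003, -0.003], [-0.002, -0.003, -0.003], [-0.002, -0.003, -0.003], [-0.002, -0.003, -0.003]]' --hand '[0, 0, 0, 0, 0, 0, 0]'

```text
time: 16.57
eef_pos: [408.2, 231.9, 47.8]
eef_rot: [-90.0, -12.0, 33.0]
ft_force: [-0.3, 0.4, -1.3]
grip_width: 0.109
```

```bash
python3 - <<'E'
from mv import *
delta(w((-172,-46.5,45.5)),Rt(12.07));print(rdr())
im,d=get_image('scene');cv2.imwrite('pics/d6s.png',cv2.resize(im[200:330,240:370,::-1],None,fx=6,fy=6))
im,d=get_image('top');p=camera_params('top')
overlay(im,p,[],(270,370,240,320),7,'pics/d6t.png')
E
```

```text
eef [408.2 231.9  47.8] [-90.02 -12.01  32.96] F [-0.3  0.4 -1.3] grip 0.109 J [  25.9   12.4  134.9    4.1   20.8 -100.7]
travel cm [1.954, 0.654, -0.012] rot [0.0, 0.0, -0.001]
[-192.47092814  -46.38646934   47.83086819]
```

View pics/d6t.png

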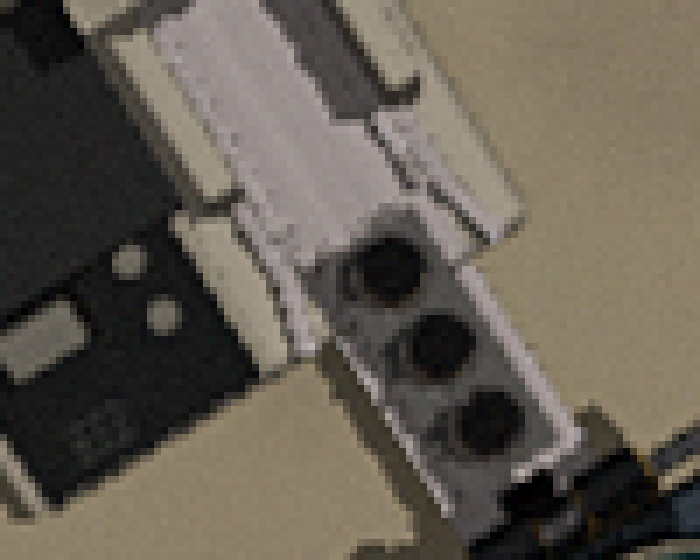

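View pics/d6s.png

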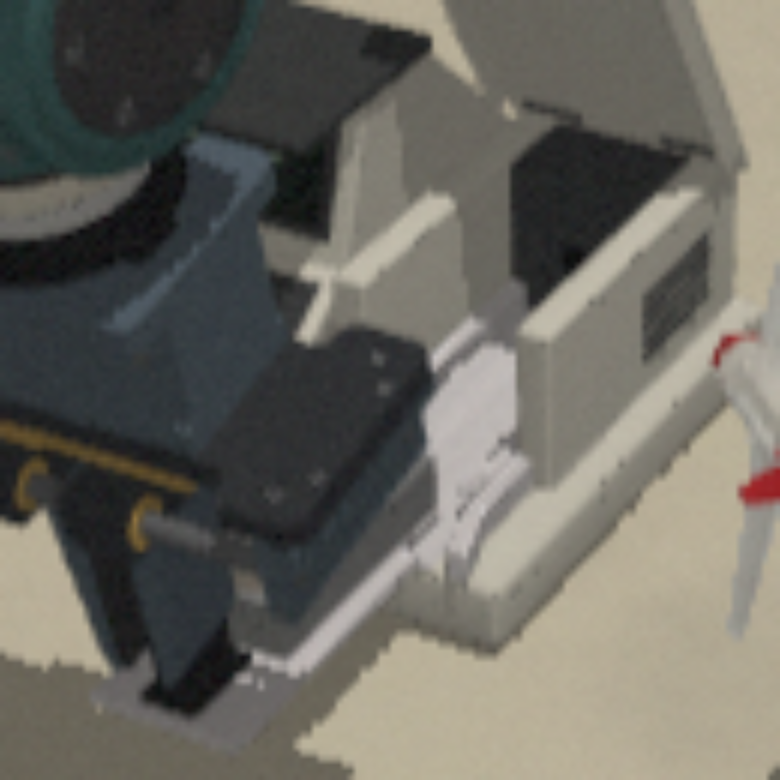

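play_rows --travel '[[0.4, 0.08, 0], [1.0, 0.21, 0], [1.6, 0.34, 0], [2.0, 0.43, 0], [1.98, 0.54, 0], [1.95, 0.65, 0], [1.95, 0.65, 0], [1.95, 0.65, 0]]' --rotation '[[0, 0, 0], [0, 0, 0], [0, 0, 0], [0, 0, 0], [0, 0, 0], [0, 0, 0], [0, 0, 0], [0, 0, 0]]' --hand '[0, 0, 0, 0, 0, 0, 0, 0]'

```text
time: 17.33
eef_pos: [425.6, 243.1, 46.2]
eef_rot: [-90.0, -12.1, 33.0]
ft_force: [0.7, -0.4, -1.9]
grip_width: 0.105
```

play_rows --travel '[[-0.01, 0.06, 0], [-0.025, 0.12, 0], [-0.025, 0.12, 0], [-0.025, 0.12, 0]]' --rotation '[[0, 0, 0], [0, 0, 0], [0, 0, 0], [0, 0, 0]]' --hand '[0, 0, 0, 0]'

```text
time: 17.67
eef_pos: [425.6, 243.1, 45.0]
eef_rot: [-90.0, -12.1, 33.0]
ft_force: [-0.5, -0.2, -0.6]
grip_width: 0.105
```

play_rows --travel '[[0.3, 0.07, 0], [0.7, 0.16, 0], [1.2, 0.27, 0], [1.7, 0.38, 0], [2.2, 0.48, 0], [2.45, 0.54, 0], [2.45, 0.54, 0]]' --rotation '[[0, 0, 0], [0, 0, 0], [0, 0, 0], [0, 0, 0], [0, 0, 0], [0, 0, 0], [0, 0, 0]]' --hand '[0, 0, 0, 0, 0, 0, 0]'

```text
time: 18.25
eef_pos: [447.3, 257.2, 44.9]
eef_rot: [-90.0, -12.1, 33.0]
ft_force: [0.3, 0.2, -1.0]
grip_width: 0.103
```

```bash
python3 - <<'E'
from mv import *
delta(w((-61.2,-47,45)),Rt(12.07));print(rdr(),get_obs()['torque'])
im,d=get_image('top');p=camera_params('top')
overlay(im,p,[],(260,360,220,310),7,'pics/d7t.png')
E
```

```text
eef [447.3 257.2  44.9] [-90.03 -12.09  32.96] F [ 0.3  0.2 -1. ] grip 0.103 J [ 26.6  16.2 129.9   3.5  21.9 -99.5]
travel cm [8.285, 1.763, -0.054] rot [0.0, 0.0, 0.0]
[-145.90433388  -46.47539354   44.87949785] [-0.04219278  0.11632614 -0.03989696]
```

View pics/d7t.png

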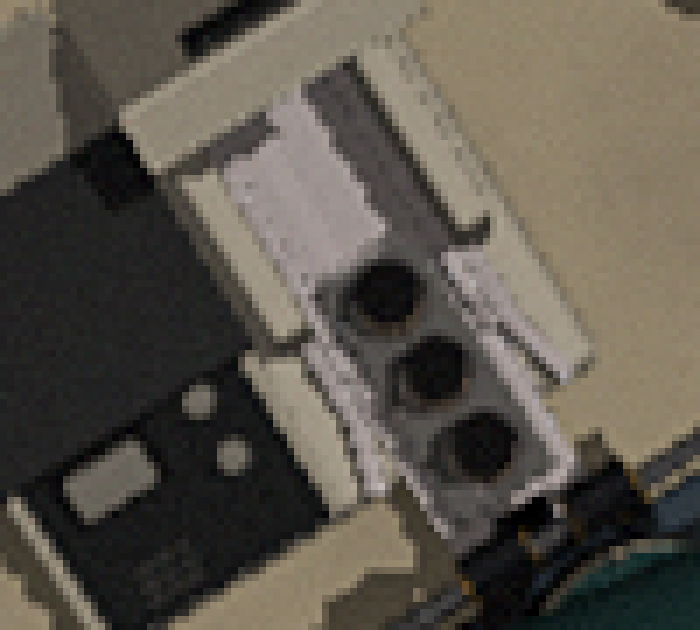

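play_rows --travel '[[0.3, 0.06, 0], [0.7, 0.15, 0], [1.2, 0.26, 0], [1.7, 0.36, 0], [2.2, 0.47, 0], [2.7, 0.57, 0], [3.2, 0.68, -0.02], [3.7, 0.79, -0.02], [4.0, 0.85, -0.03], [4.0, 0.85, -0.03]]' --rotation '[[0, 0, 0], [0, 0, 0], [0, 0, 0], [0, 0, 0], [0, 0, 0], [0, 0, 0], [0, 0, 0], [0, 0, 0], [0, 0, 0], [0, 0, 0]]' --hand '[0, 0, 0, 0, 0, 0, 0, 0, 0, 0]'

```text
time: 19.13
eef_pos: [482.1, 279.3, 44.9]
eef_rot: [-90.0, -12.1, 33.0]
ft_force: [0.4, 0.2, -1.0]
grip_width: 0.107
```

```bash
python3 - <<'E'
from mv import *
delta(w((-61.2,-47,45)),Rt(12.07));print(rdr(),get_obs()['torque'])
im,d=get_image('top');p=camera_params('top')
overlay(im,p,[],(260,360,220,310),7,'pics/d8t.png')
im,d=get_image('scene');cv2.imwrite('pics/d8s.png',cv2.resize(im[170:310,230:370,::-1],None,fx=5,fy=5))
E
```

```text
eef [482.1 279.3  44.9] [-90.03 -12.12  32.96] F [ 0.4  0.2 -1. ] grip 0.107 J [ 27.1  19.1 125.4   3.   23.4 -98.5]
travel cm [4.246, 0.906, -0.023] rot [0.0, 0.0, 0.001]
[-104.61466195  -46.77996427   44.94113778] [-0.13497046  0.15334692 -0.11355773]
```

View pics/d8t.png

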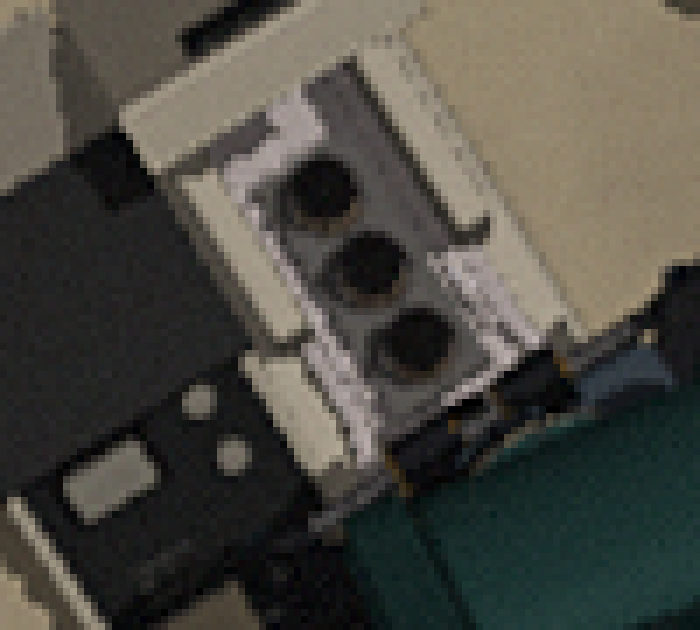

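View pics/d8s.png

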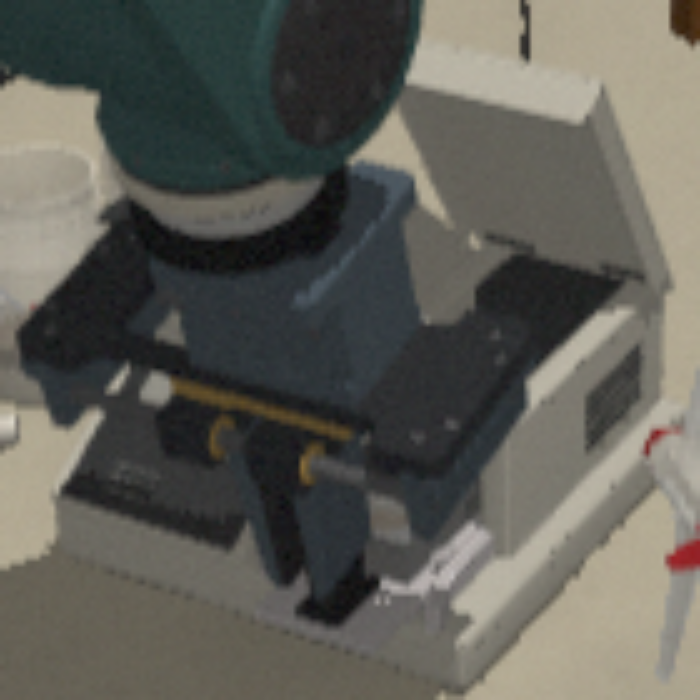

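play_rows --travel '[[0.3, 0.06, 0], [0.7, 0.15, 0], [1.2, 0.26, 0], [1.7, 0.36, -0.01], [2.2, 0.47, -0.01], [2.6, 0.55, -0.01], [2.8, 0.6, -0.01], [2.8, 0.6, -0.01]]' --rotation '[[0, 0, 0], [0, 0, 0], [0, 0, 0], [0, 0, 0], [0, 0, 0], [0, 0, 0], [0, 0, 0], [0, 0, 0]]' --hand '[0, 0, 0, 0, 0, 0, 0, 0]'

```text
time: 19.9
eef_pos: [506.2, 294.9, 44.9]
eef_rot: [-90.0, -12.1, 33.0]
ft_force: [1.0, -0.3, -1.5]
grip_width: 0.103
```

```bash
python3 - <<'E'
from mv import *
delta(w((-61.2,-47,45)),Rt(12.07));print(rdr(),get_obs()['torque'])
im,d=get_image('top');p=camera_params('top')
overlay(im,p,[],(260,360,210,300),7,'pics/d9t.png')
im,d=get_image('scene');cv2.imwrite('pics/d9s.png',cv2.resize(im[170:310,230:370,::-1],None,fx=5,fy=5))
E
```

```text
eef [506.2 294.9  44.9] [-90.03 -12.14  32.96] F [ 1.  -0.3 -1.5] grip 0.103 J [ 27.4  21.1 122.2   2.7  24.6 -97.9]
travel cm [1.444, 0.304, -0.014] rot [0.0, 0.0, 0.001]
[-75.95772906 -46.86580849  44.92942494] [-0.09073397 -0.00292706 -0.19167574]
```

View pics/d9t.png

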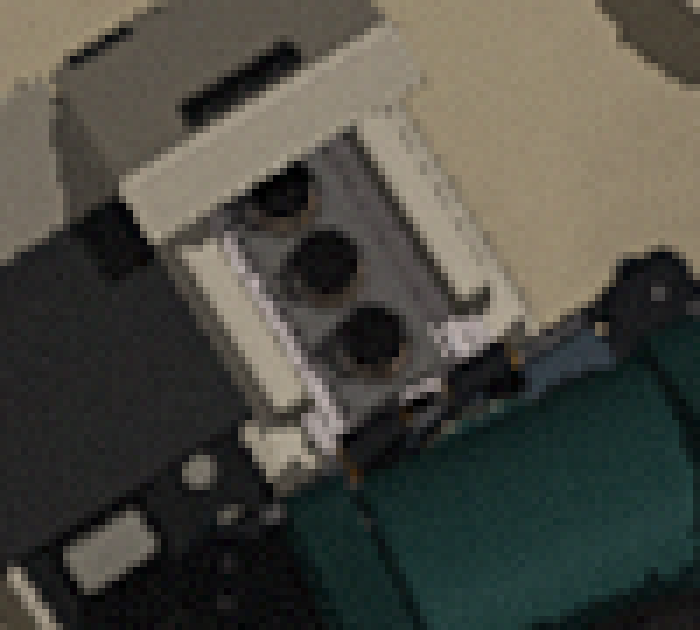

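View pics/d9s.png

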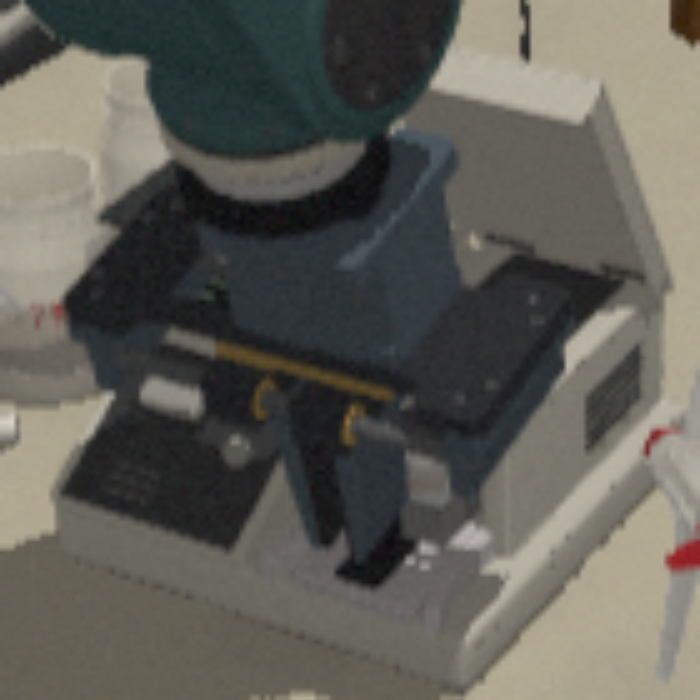

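play_rows --travel '[[0.3, 0.06, 0], [0.6, 0.13, 0], [0.9, 0.19, 0], [1.0, 0.21, 0], [1.0, 0.21, 0]]' --rotation '[[0, 0, 0], [0, 0, 0], [0, 0, 0], [0, 0, 0], [0, 0, 0]]' --hand '[0, 0, 0, 0, 0]'

```text
time: 20.42
eef_pos: [513.2, 299.4, 44.8]
eef_rot: [-90.0, -12.0, 33.0]
ft_force: [-13.0, -11.6, 18.8]
grip_width: 0.107
```

```bash
python3 - <<'E'
from mv import *
delta(w((-61.2,-47,45)),Rt(12.07));print(rdr(),get_obs()['torque'])
im,d=get_image('scene');cv2.imwrite('pics/d10s.png',cv2.resize(im[170:310,230:370,::-1],None,fx=5,fy=5))
E
```

```text
eef [513.2 299.4  44.8] [-90.02 -11.95  32.96] F [-13.  -11.6  18.8] grip 0.107 J [ 27.5  21.8 121.2   2.6  25.1 -97.7]
travel cm [0.636, 0.112, -0.016] rot [0.0, 0.0, -0.002]
[-67.65399697 -46.84294156  44.77538002] [-1.45163403  1.50400815 -0.26233099]
```

View pics/d10s.png

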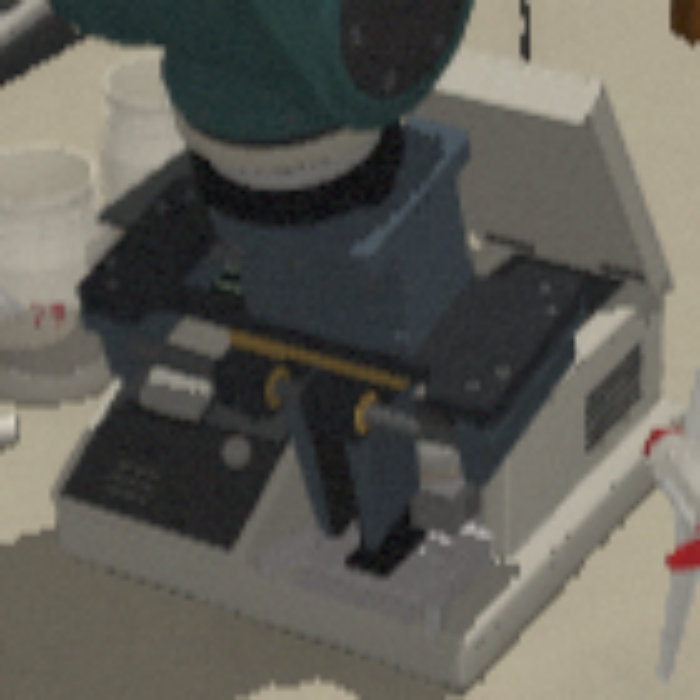

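```bash
python3 - <<'E'
from mv import *
im,d=get_image('top');p=camera_params('top')
T={k:np.array(v)+[0,0,30] for k,v in traymodel().items()};b=T['blk']
sg=[(b[0],b[0]+[60,0,0],.5),(b[2]-[34,0,0],b[3],.5)]
for k in (0,1): sg+=[(T['v%d'%k][i],T['v%d'%k][i+1]) for i in range(24)]
t0=list(w((-12,-47,0))[:2])+[q[2]]
for s in (.7,1,1.4):
    r=refine(im,p,sg,t0,step=(6,6,.02),sig=s)[0]
    for Q in ((543,376.5,.58),(544.1,377.2,.574),(542.5,376.3,.587)):
        dx=r[:2]-Q[:2];c,sn=np.cos(Q[2]),np.sin(Q[2]);print(s,r.round(2),'in reader',(dx@[c,sn]).round(1),(dx@[-sn,c]).round(1))
overlay(im,p,[(r,{k:T[k] for k in('blk','v0','v1','v2','out')})],(260,360,210,300),7,'pics/d11t.png')
E
```

```text
0.7 [558.72 333.46   0.56] in reader -10.4 -44.6
0.7 [558.72 333.46   0.56] in reader -11.5 -44.7
0.7 [558.72 333.46   0.56] in reader -10.2 -44.7
1 [558.66 333.34   0.57] in reader -10.6 -44.7
1 [558.66 333.34   0.57] in reader -11.6 -44.7
1 [558.66 333.34   0.57] in reader -10.3 -44.7
1.4 [558.7  333.06   0.58] in reader -10.7 -44.9
1.4 [558.7  333.06   0.58] in reader -11.7 -45.0
1.4 [558.7  333.06   0.58] in reader -10.5 -45.0
```

View pics/d11t.png

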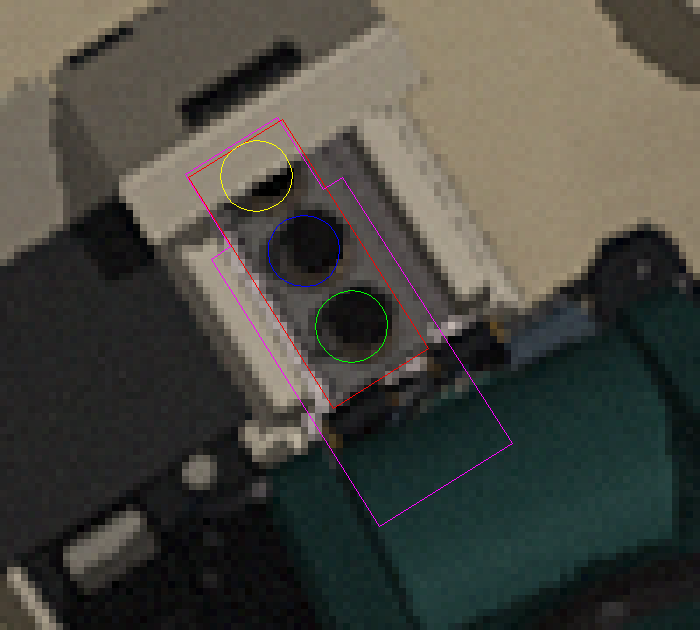

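play_rows --travel '[[0.1, -0.02, 0], [0.18, -0.03, 0], [0.26, -0.03, 0], [0.26, -0.03, 0]]' --rotation '[[0, 0, 0], [0, 0, 0], [0, 0, 0], [0, 0, 0]]' --hand '[0, 0, 0, 0]'

```text
time: 20.85
eef_pos: [513.1, 299.5, 44.8]
eef_rot: [-90.0, -11.7, 33.0]
ft_force: [-12.8, -11.0, 13.3]
grip_width: 0.111
```

```bash
python3 - <<'E'
from mv import *
delta(w((-61.2,-47,45)),Rt(12.07));print(rdr(),get_obs()['torque'],get_obs()['ft_force'])
E
```

```text
eef [513.1 299.5  44.8] [-89.99 -11.69  32.96] F [-12.8 -11.   13.3] grip 0.111 J [ 27.5  21.8 121.1   2.6  25.5 -97.7]
travel cm [0.642, 0.114, -0.027] rot [-0.0, 0.0, -0.007]
[-67.7208389  -46.73147829  44.81740327] [-1.63915593  1.73778558 -0.31719276] [-12.79628595 -10.95740379  13.26960782]
```

play_rows --travel '[[0, 0, 0], [0, 0, 0], [0, 0, 0], [0, 0, 0]]' --rotation '[[0, 0, 0], [0, 0, 0], [0, 0, 0], [0, 0, 0]]' --hand '[2.5, 2.5, 2.5, 2.5]'

```text
time: 21.18
eef_pos: [513.4, 299.7, 45.0]
eef_rot: [-90.0, -11.7, 33.0]
ft_force: [0.6, 0.9, 0.3]
grip_width: 0.271
```

```bash
python3 - <<'E'
from mv import *
delta(w((-61.2,-47,45)),Rt(12.07));print(rdr(),get_obs()['torque'],get_obs()['ft_force'])
E
```

```text
eef [513.4 299.7  45. ] [-90.   -11.73  32.97] F [0.6 0.9 0.3] grip 0.271 J [ 27.5  21.8 121.    2.6  25.5 -97.7]
travel cm [0.598, 0.12, -0.031] rot [-0.0, 0.0, -0.006]
[-67.30280961 -46.69679616  44.95717189] [-0.03281352  0.14784185  0.03257205] [0.55678099 0.92908582 0.29308634]
```

play_rows --travel '[[0, -1, 0], [0, -3, 0], [0, -6, 0], [0, -9, 0], [0, -12, 0], [0, -15, 0], [-2, -18, 0], [-4, -20, 0], [-6, -20, 0], [-6, -20, 0]]' --rotation '[[0, 0, 0], [0, 0, 0], [0, 0, 0], [0, 0, 0], [0, 0, 0], [0, 0, 0], [0, 0, 0.08], [0, 0, 0.16], [0, 0, 0.2], [0, 0, 0.2]]' --hand '[4, 4, 4, 4, 4, 4, 4, 4, 4, 4]'

```text
time: 22.02
eef_pos: [429.0, 244.9, 229.8]
eef_rot: [-90.0, -0.3, 33.0]
ft_force: [-0.7, -0.3, -0.5]
grip_width: 0.439
```

```bash
python3 - <<'E'
from mv import *
delta(w((-61.2,-47,45)),Rt(12.07));print(rdr())
p=camera_params('wrist');im,d=get_image('wrist');np.savez('w5.npz',im=im,d=d,**p)
T={k:np.array(v)+[0,0,30] for k,v in traymodel().items()}
M=readermodel(1.05)
overlay(im,p,[(q,M)],(0,640,0,480),1.25,'pics/e1.png')
overlay(im,p,[(list(w((-8,-47,0))[:2])+[q[2]],T)],(220,400,150,330),4,'pics/e1t.png')
im,d=get_image('scene');cv2.imwrite('pics/e1s.png',cv2.resize(im[170:310,230:370,::-1],None,fx=5,fy=5))
im,d=get_image('top');overlay(im,camera_params('top'),[(list(w((-8,-47,0))[:2])+[q[2]],T)],(260,360,200,300),7,'pics/e1top.png')
E
```

```text
eef [429.  244.9 229.8] [-90.01  -0.25  32.97] F [-0.7 -0.3 -0.5] grip 0.439 J [ 27.    0.2 121.8   0.   57.7 -96. ]
travel cm [10.595, 18.527, -0.028] rot [0.0, 0.0, -0.206]
[-167.95874064  -46.72315904  229.80504891]
```

View pics/e1.png

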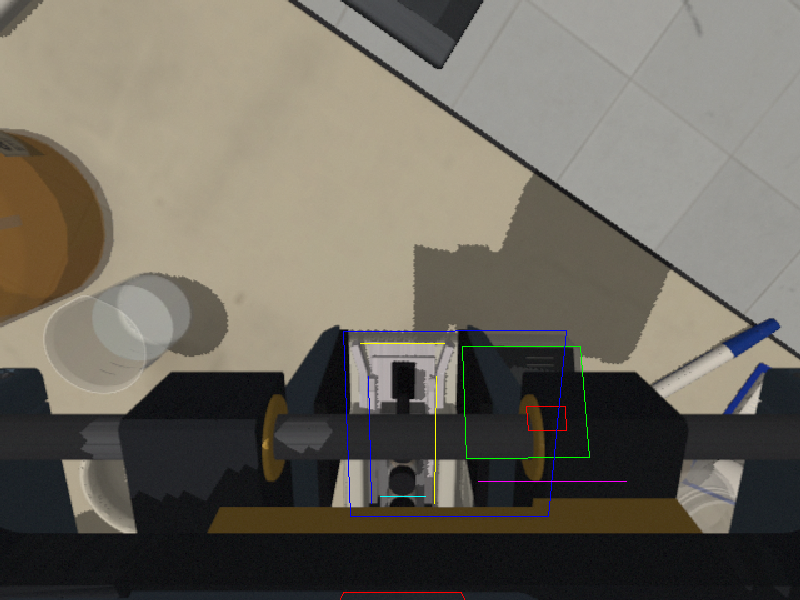

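View pics/e1t.png

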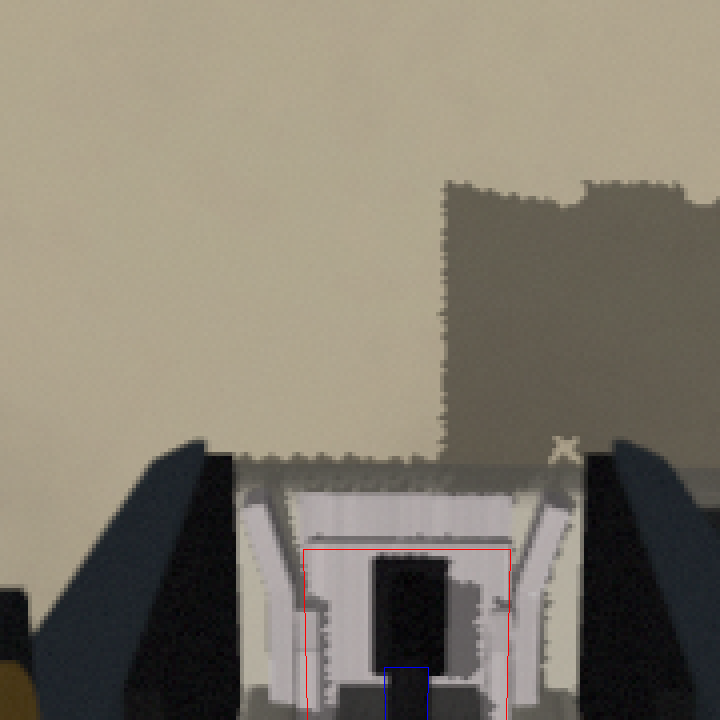

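View pics/e1s.png

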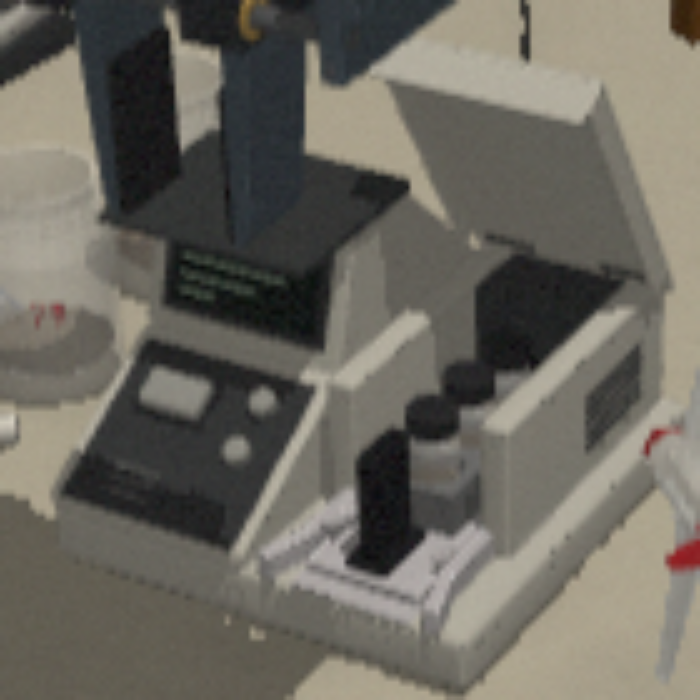

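View pics/e1top.png

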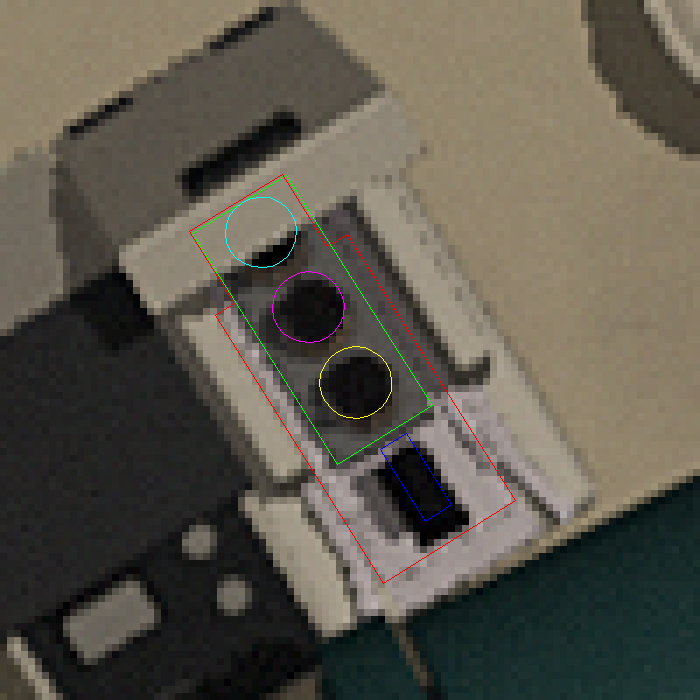

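```bash
python3 - <<'E'
from mv import *
z=dict(np.load('w5.npz'));im=z['im'].astype(int).mean(-1)
for u in (302,306,340): print(u,[(v,int(im[v,u])) for v in range(264,296)])
for P in ((-90,-47,30),(-90,-47,0),(-90,-47,36),(-78,-47,30),(-78,-47,35),(-81,-47,35)):print(P,proj([w(P)],z).round(2))
E
```

```text
302 [(264, 108), (265, 87), (266, 80), (267, 84), (268, 88), (269, 91), (270, 95), (271, 99), (272, 104), (273, 147), (274, 172), (275, 177), (276, 177), (277, 176), (278, 176), (279, 175), (280, 177), (281, 175), (282, 175), (283, 175), (284, 113), (285, 121), (286, 164), (287, 173), (288, 172), (289, 172), (290, 173), (291, 172), (292, 171), (293, 171), (294, 173), (295, 172)]
306 [(264, 98), (265, 88), (266, 82), (267, 84), (268, 87), (269, 91), (270, 94), (271, 91), (272, 86), (273, 141), (274, 170), (275, 174), (276, 173), (277, 174), (278, 174), (279, 174), (280, 175), (281, 173), (282, 175), (283, 175), (284, 110), (285, 117), (286, 164), (287, 172), (288, 172), (289, 171), (290, 172), (291, 172), (292, 172), (293, 171), (294, 171), (295, 170)]
340 [(264, 87), (265, 87), (266, 81), (267, 79), (268, 79), (269, 79), (270, 79), (271, 81), (272, 85), (273, 90), (274, 155), (275, 166), (276, 168), (277, 169), (278, 167), (279, 166), (280, 167), (281, 168), (282, 167), (283, 168), (284, 118), (285, 101), (286, 158), (287, 170), (288, 171), (289, 171), (290, 171), (291, 170), (292, 171), (293, 173), (294, 171), (295, 170)]
(-90, -47, 30) [[321.08 274.14]]
(-90, -47, 0) [[321.13 264.  ]]
(-90, -47, 36) [[321.07 276.34]]
(-78, -47, 30) [[321.1  284.71]]
(-78, -47, 35) [[321.09 286.65]]
(-81, -47, 35) [[321.09 284.  ]]
```

```bash
python3 - <<'E'
from h import *
z=dict(np.load('w5.npz'));im=z['im'][255:300,270:365,::-1]
cv2.imwrite('pics/e2.png',cv2.resize(im,None,fx=8,fy=8,interpolation=cv2.INTER_NEAREST))
E
```

```text
(no output)
```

View pics/e2.png

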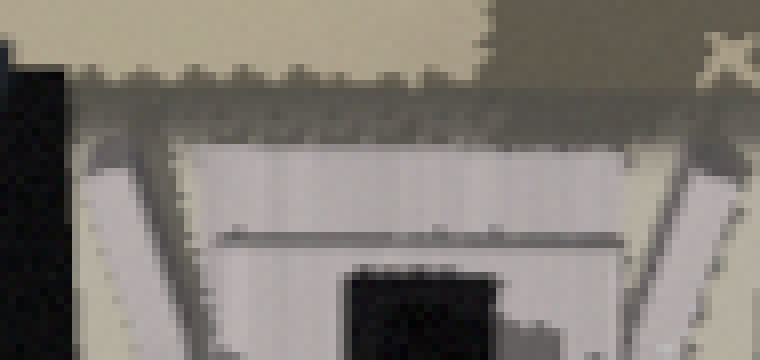

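play_rows --travel '[[2, -2, 0], [6, -2, 0], [10, -2, 0], [14, -2, 0], [18, -2, 0], [22, -2, 0], [25, -2, 0], [26.2, -2, 0], [26.2, -2, 0], [26.2, -2, 0], [26.2, 0, 0], [26.2, 3, 0], [26.2, 4, 0], [26.2, 4, 0]]' --rotation '[[0, 0, 0], [0, 0, 0], [0, 0, 0], [0, 0, 0], [0, 0, 0], [0, 0, 0], [0, 0, 0], [0, 0, 0], [0, 0, 0], [0, 0, 0], [0, 0, 0], [0, 0, 0], [0, 0, 0], [0, 0, 0]]' --hand '[0, 0, 0, 0, 0, 0, 0, 0, 0, 0, 0, 0, 0, 0]'

```text
time: 23.33
eef_pos: [648.2, 387.3, 187.0]
eef_rot: [-90.0, -0.1, 33.0]
ft_force: [-0.9, 0.4, -0.5]
grip_width: 0.004
```

```bash
sed -i 's/^q=.*/q=[543.5,374.9,.575]/' mv.py; python3 - <<'E'
from mv import *
o=get_obs()
print(rdr(),o['ft_force'].round(1),o['eef_rot'],o['grip_width'])
p=camera_params('wrist');im,d=get_image('wrist')
for th in (1.05,):
    overlay(im,p,[(q,{k:v for k,v in readermodel(th).items() if k in('cov','pad','hood','key','pan')})],(0,640,0,480),1.25,'pics/f1.png')
im,d=get_image('scene');cv2.imwrite('pics/f1s.png',cv2.resize(im[130:310,210:390,::-1],None,fx=4,fy=4))
E
```

```text
[ 94.5877589  -46.54431517 186.99633855] [-0.9  0.4 -0.5] [-8.99743327e+01 -6.69609122e-02  3.29613919e+01] 0.004358376887177119
```

View pics/f1.png

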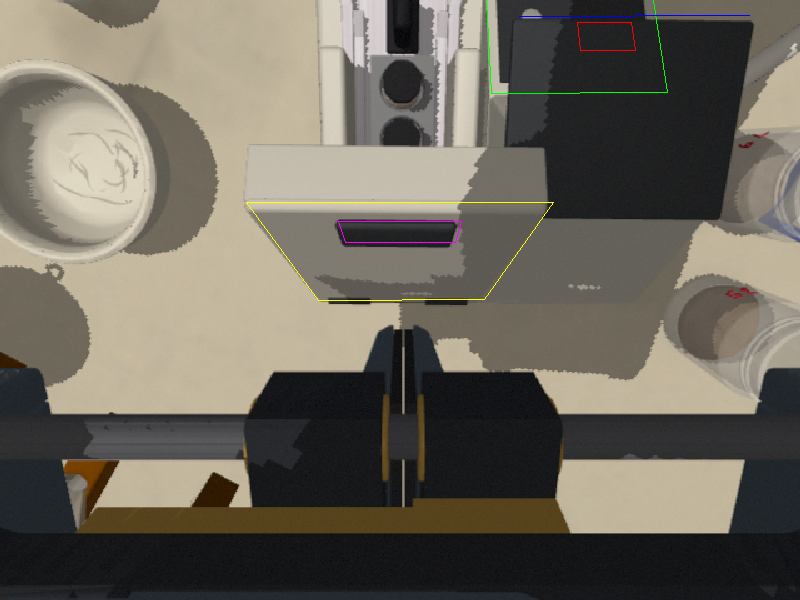

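View pics/f1s.png

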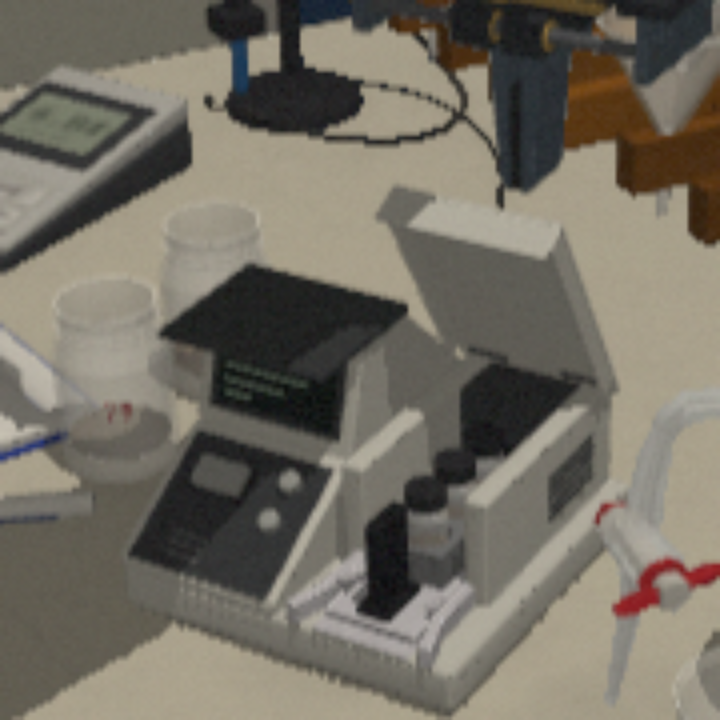

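play_rows --travel '[[-2, -0.1, 0], [-3.2, -0.1, 0], [-4.3, 0.3, 0], [-5.1, 0.8, 0], [-5.85, 1.4, 0], [-6.5, 2.0, 0], [-7.15, 2.65, 0], [-7.7, 3.35, 0], [-8.25, 4.1, 0], [-8.7, 4.9, 0], [-9.1, 5.7, 0], [-9.45, 6.55, 0], [-9.45, 6.55, 0]]' --rotation '[[0, 0, 0], [0, 0, 0], [0, 0, 0], [0, 0, 0], [0, 0, 0], [0, 0, 0], [0, 0, 0], [0, 0, 0], [0, 0, 0], [0, 0, 0], [0, 0, 0], [0, 0, 0], [0, 0, 0]]' --hand '[0, 0, 0, 0, 0, 0, 0, 0, 0, 0, 0, 0, 0]'

```text
time: 24.52
eef_pos: [569.9, 336.4, 122.5]
eef_rot: [-90.0, -0.2, 33.0]
ft_force: [-0.3, -0.2, 0.1]
grip_width: 0.002
```

```bash
python3 - <<'E'
from mv import *
o=get_obs()
print(rdr(),o['ft_force'].round(1),o['eef_rot'])
im,d=get_image('scene');cv2.imwrite('pics/f2s.png',cv2.resize(im[130:310,210:390,::-1],None,fx=4,fy=4))
E
```

```text
[  1.2041421  -46.62115682 122.52258676] [-0.3 -0.2  0.1] [-89.98477585  -0.19570188  32.9637782 ]
```

View pics/f2s.png

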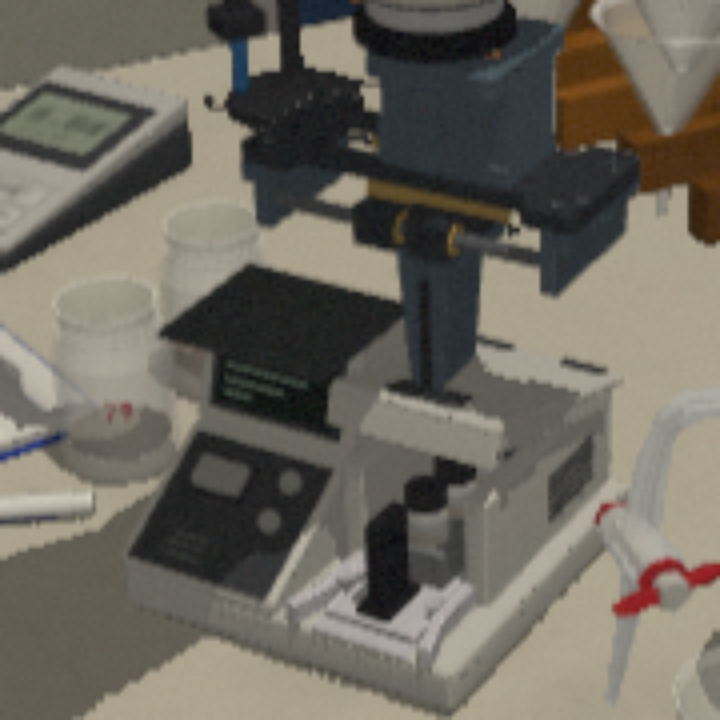

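play_rows --travel '[[-0.3, 0.9, 0], [-0.6, 1.9, 0], [-0.75, 2.7, 0], [-0.82, 3.3, 0], [-0.82, 3.6, 0], [-0.82, 3.7, 0], [-0.82, 3.7, 0]]' --rotation '[[0, 0, 0], [0, 0, 0], [0, 0, 0], [0, 0, 0], [0, 0, 0], [0, 0, 0], [0, 0, 0]]' --hand '[0, 0, 0, 0, 0, 0, 0]'

```text
time: 25.15
eef_pos: [563.3, 332.1, 87.7]
eef_rot: [-90.0, -0.1, 33.0]
ft_force: [-12.7, -8.5, 27.9]
grip_width: 0.006
```

```bash
python3 - <<'E'
from mv import *
o=get_obs()
print(rdr(),o['ft_force'].round(1),o['eef_rot'])
im,d=get_image('scene');cv2.imwrite('pics/f3s.png',cv2.resize(im[180:310,230:370,::-1],None,fx=5,fy=5))
p=camera_params('wrist');im,d=get_image('wrist')
overlay(im,p,[(q,{k:v for k,v in readermodel(0).items() if k in('cov','pad','hood','key','pan')})],(0,640,0,480),1.25,'pics/f3.png')
E
```

```text
[ -6.66509331 -46.63144555  87.7078852 ] [-12.7  -8.5  27.9] [-89.98099432  -0.10901142  32.96652247]
```

View pics/f3s.png

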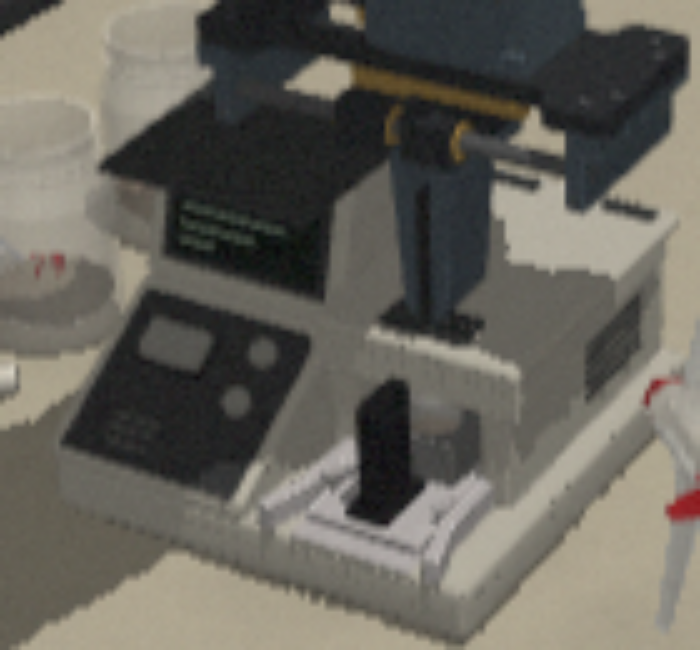

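View pics/f3.png

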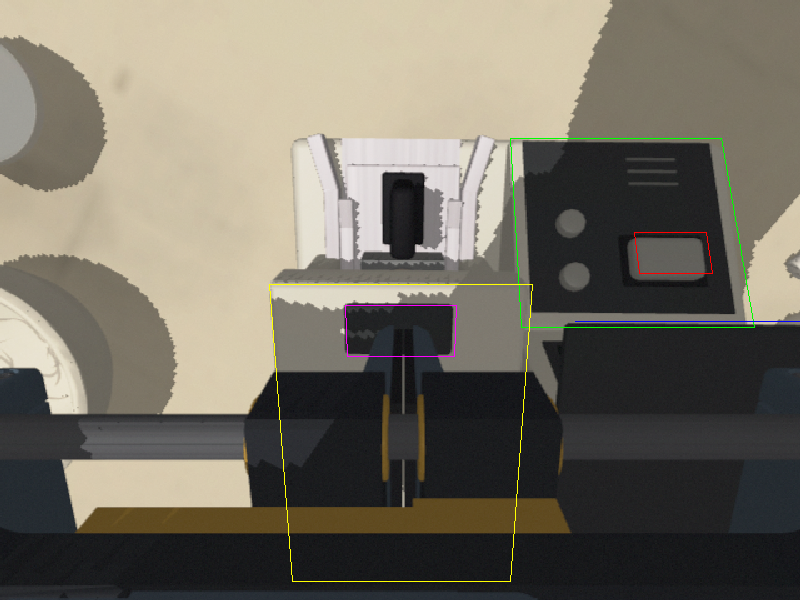

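play_rows --travel '[[0, -0.3, 0], [0, -1.5, 0], [-2, -4, 0], [-5, -7.5, 0], [-9, -10, 0], [-12, -12, 0], [-12, -12, 0], [-12, -12, 0]]' --rotation '[[0, 0, 0], [0, 0, 0], [0, 0, 0], [0, 0, 0], [0, 0, 0], [0, 0, 0], [0, 0, 0], [0, 0, 0]]' --hand '[0, 0, 0, 0, 0, 0, 0, 0]'

```text
time: 25.92
eef_pos: [462.1, 266.4, 209.6]
eef_rot: [-90.0, -0.3, 33.0]
ft_force: [1.1, 0.4, -0.2]
grip_width: 0.003
```

```bash
python3 - <<'E'
from mv import *
o=get_obs()
print(rdr(),o['ft_force'].round(1))
p=camera_params('wrist');im,d=get_image('wrist');np.savez('w6.npz',im=im,d=d,**p)
overlay(im,p,[(q,{k:v for k,v in readermodel(0).items() if k in('cov','pad','hood','key','pan')})],(0,640,0,480),1.25,'pics/g1.png')
for n in ('top','scene','wrist'):
    if n=='wrist': W=pts(d,p)
    else: i2,W=cloud(n)
    D=W-[q[0],q[1],0];c,s=np.cos(q[2]),np.sin(q[2])
    X=D[...,0]*c+D[...,1]*s;Y=-D[...,0]*s+D[...,1]*c;Z=D[...,2]
    m=(X>-30)&(X<80)&(abs(Y+47)<40)&(Z>85)&(Z<115)&~((abs(Y+47)<24)&(X<-5))
    if m.sum()>50:
        A=np.c_[X[m],Y[m]+47,np.ones(m.sum())];r=np.linalg.lstsq(A,Z[m],rcond=None)[0];print(n,m.sum(),X[m].min(),X[m].max(),'slopes',r[:2],'z0',r[2])
im,d=get_image('scene');cv2.imwrite('pics/g1s.png',cv2.resize(im[180:310,230:370,::-1],None,fx=5,fy=5))
E
```

```text
[-127.28828589  -46.78398251  209.60895712] [ 1.1  0.4 -0.2]
top 1401 -29.922820087178078 79.90295223032265 slopes [-0.00184195  0.00078192] z0 100.00607863357659
scene 887 -29.848664395294172 79.84143891210803 slopes [ 0.00090301 -0.0009537 ] z0 98.54640187426463
wrist 74 1.784368885245648 40.11456893720128 slopes [-0.01499743 -0.13710331] z0 99.48814988841937
```

View pics/g1.png

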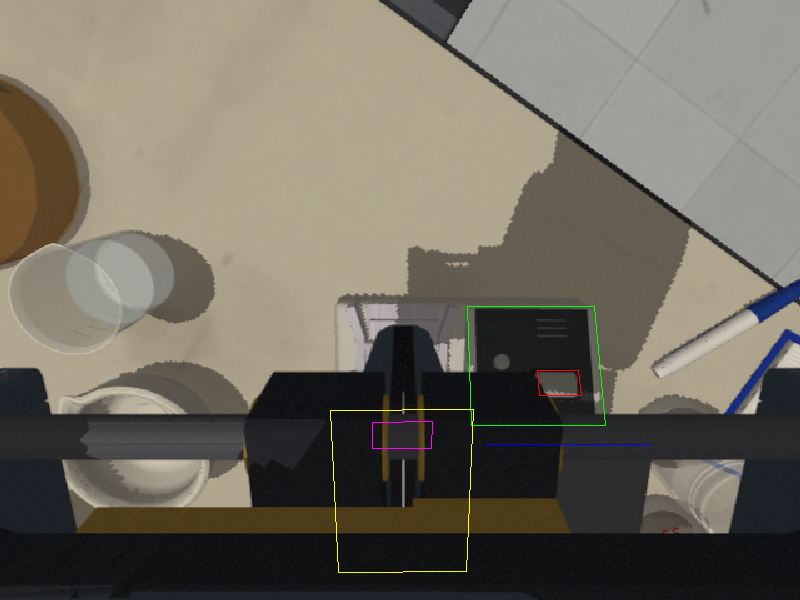

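View pics/g1s.png

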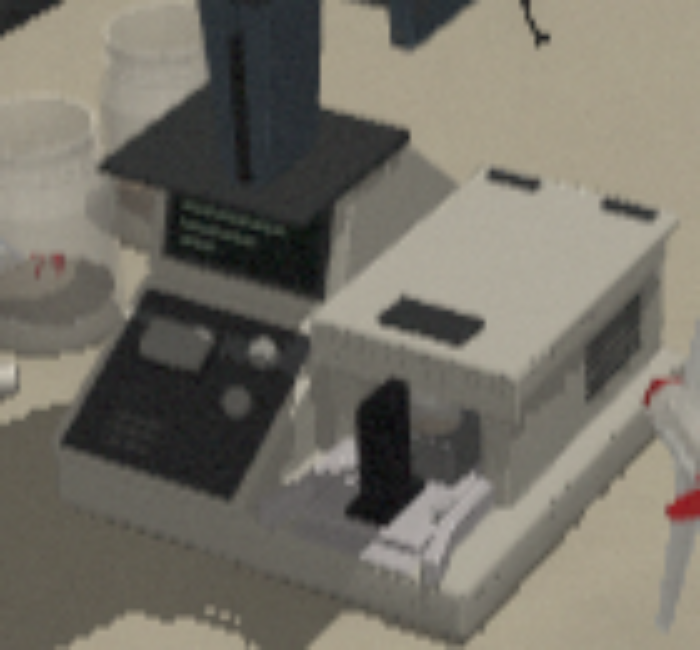

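```bash
python3 - <<'E'
from kin import *
from mv import q,w
n=np.array([.5,0,-.866]);yw=np.degrees(q[2]);Rz=R.from_euler('z',q[2]).as_matrix()
def frame(t,g,sgn):
    # a: tilt t in xz, g sideways
    a=np.array([np.sin(t),0,-np.cos(t)])*np.cos(g)+np.array([0,1,0])*np.sin(g)
    x=np.array([0,1.,0])*sgn; x=x-a*(x@a);x/=np.linalg.norm(x);z=np.cross(x,a)
    return a,Rz@np.stack([x,a,z],1)
for sgn in (1,-1):
  for td in (18,19,20,21,22,24,26):
    for gd in (0,4,8,-4,-8):
        a,Rt=frame(np.radians(td),np.radians(gd),sgn)
        ok=[]
        for back in (-3.5,30):
            tip=np.array([-44,66,72])-n*back - .0
            r=ik(w(tip+16.5*a),Rt,[[40,20,120,-5,20,15 if sgn<0 else -165]])[0];ok.append((round(r[0],4),r[1][4],r[1][5]))
        dev=np.degrees(np.arccos(a@n))
        if max(o[0] for o in ok)<.002: print(sgn,td,gd,'dev',dev.round(1),ok)
E
```

```text
1 18 0 dev 12.0 [(np.float64(0.0), np.float64(19.6), np.float64(-168.0)), (np.float64(0.0), np.float64(22.1), np.float64(-168.4))]
1 18 -4 dev 12.6 [(np.float64(0.0), np.float64(21.2), np.float64(-154.5)), (np.float64(0.0), np.float64(23.6), np.float64(-156.1))]
1 18 -8 dev 14.4 [(np.float64(0.0), np.float64(23.8), np.float64(-143.4)), (np.float64(0.0), np.float64(26.0), np.float64(-145.7))]
1 19 0 dev 11.0 [(np.float64(0.0), np.float64(18.3), np.float64(-167.2)), (np.float64(0.0), np.float64(20.8), np.float64(-167.7))]
1 19 -4 dev 11.7 [(np.float64(0.0), np.float64(20.0), np.float64(-152.9)), (np.float64(0.0), np.float64(22.4), np.float64(-154.7))]
1 19 -8 dev 13.6 [(np.float64(0.0), np.float64(22.7), np.float64(-141.4)), (np.float64(0.0), np.float64(24.9), np.float64(-143.9))]
1 20 -4 dev 10.8 [(np.float64(0.0), np.float64(18.8), np.float64(-151.0)), (np.float64(0.0), np.float64(21.2), np.float64(-153.1))]
1 20 -8 dev 12.8 [(np.float64(0.0), np.float64(21.7), np.float64(-139.1)), (np.float64(0.0), np.float64(23.9), np.float64(-141.9))]
1 21 -4 dev 9.9 [(np.float64(0.0), np.float64(
[... 1974 characters left out ...]
, (np.float64(0.0), np.float64(21.2), np.float64(26.9))]
-1 20 -8 dev 12.8 [(np.float64(0.0), np.float64(21.7), np.float64(40.9)), (np.float64(0.0), np.float64(23.9), np.float64(38.1))]
-1 21 -4 dev 9.9 [(np.float64(0.0), np.float64(17.6), np.float64(31.2)), (np.float64(0.0), np.float64(20.1), np.float64(28.7))]
-1 21 -8 dev 12.0 [(np.float64(0.0), np.float64(20.7), np.float64(43.5)), (np.float64(0.0), np.float64(22.9), np.float64(40.2))]
-1 22 -8 dev 11.3 [(np.float64(0.0), np.float64(19.7), np.float64(46.2)), (np.float64(0.0), np.float64(21.9), np.float64(42.6))]
-1 24 -8 dev 10.0 [(np.float64(0.0), np.float64(17.9), np.float64(52.7)), (np.float64(0.0), np.float64(20.0), np.float64(48.0))]
```

```bash
sed -i 's/^q=.*/q=[544.4,374.9,.575]/' mv.py; cat >> mv.py <<'E'
def keyframe(td,sgn=-1):
    t=np.radians(td);a=np.array([np.sin(t),0,-np.cos(t)]);x=np.array([0,1.,0])*sgn;z=np.cross(x,a)
    return a,R.from_euler('z',q[2]).as_matrix()@np.stack([x,a,z],1)
NP=np.array([.5,0,-.866])
def keyeef(off,down=4,dy=0,td=18.5,d=16.5):
    a,_=keyframe(td);return w(np.array([-44,66+dy,72])-NP*off-S30*down+d*a)
E
python3 - <<'E'
from mv import *
from kin import ik
a,Rt=keyframe(18.5)
delta(w((-110,60,200)),Rt)
delta(keyeef(30),Rt)
o=get_obs();Rn=R.from_euler('xyz',o['eef_rot'],degrees=True)
rv=(R.from_matrix(Rt)*Rn.inv()).as_rotvec();seed=o['joint_pos']
for f in np.linspace(0,1,7):
    r=ik(o['eef_pos']+f*(w((-110,60,200))-o['eef_pos']),(R.from_rotvec(rv*f)*Rn).as_matrix(),[seed])[0];seed=r[1];print(r)
print(ik(keyeef(30),Rt,[seed])[0],ik(keyeef(-3.5),Rt,[seed])[0])
E
```

```text
eef [462.9 267.  206.8] [-8.998e+01 -8.000e-02  3.297e+01] F [0.5 0.5 0.1] grip 0.002 J [ 27.5   6.1 118.3   0.   55.5 -95.5]
travel cm [1.714, 0.682, 10.622] rot [0.252, 1.556, -0.253]
eef [462.9 267.  206.8] [-8.998e+01 -8.000e-02  3.297e+01] F [0.5 0.5 0.1] grip 0.002 J [ 27.5   6.1 118.3   0.   55.5 -95.5]
travel cm [6.975, 12.656, 11.215] rot [0.252, 1.556, -0.253]
(np.float64(1.842787874043559e-14), array([ 27.5,   6.1, 118.3,   0. ,  55.5, -95.5]))
(np.float64(2.905096607719315e-12), array([ 28.2,   5.2, 119.5,   2.9,  52.7, -81.6]))
(np.float64(1.8401010493107606e-11), array([ 29.3,   4.1, 121. ,   5. ,  49.3, -66.9]))
(np.float64(1.6209338582484635e-10), array([ 31. ,   3. , 122.6,   5.8,  45.4, -51. ]))
(np.float64(1.4310560914054803e-09), array([ 33.3,   2.1, 124.1,   5. ,  41.2, -33.3]))
(np.float64(5.632711268039601e-15), array([ 36.3,   1.5, 125.3,   1.9,  37.3, -13.2]))
(np.float64(5.492065259691576e-14), array([ 39.8,   1.3, 126.1,  -3.8,  34.3,   9.7]))
(np.float64(7.445584586207588e-08), array([ 39.7,  17.8, 122.8,  -6. ,  21.1,  12. ])) (np.float64(8.092997205721985e-11), array([ 39.5,  22.1, 121. ,  -6.6,  18.6,  12.5]))
```

play_rows --travel '[[0.2, 0, 1.5], [0.4, 0.1, 3], [0.6, 0.2, 4.5], [0.8, 0.3, 6], [1, 0.4, 7.5], [1.3, 0.5, 9], [1.5, 0.6, 10], [1.7, 0.7, 10.6], [1.7, 0.7, 10.6], [1.7, 0.7, 10.6], [1.7, 0.7, 10.6], [1.7, 0.7, 10.6], [1.7, 0.7, 10.6], [1.7, 0.7, 10.6], [1.7, 0.7, 10.6], [1.7, 0.7, 10.6], [1.7, 0.7, 10.6]]' --rotation '[[0.252, 1.556, -0.253], [0.252, 1.556, -0.253], [0.252, 1.556, -0.253], [0.252, 1.556, -0.253], [0.252, 1.556, -0.253], [0.252, 1.556, -0.253], [0.252, 1.556, -0.253], [0.252, 1.556, -0.253], [0.252, 1.556, -0.253], [0.252, 1.556, -0.253], [0.252, 1.556, -0.253], [0.252, 1.556, -0.253], [0.252, 1.556, -0.253], [0.252, 1.556, -0.253], [0.252, 1.556, -0.253], [0.252, 1.556, -0.253], [0.252, 1.556, -0.253]]' --hand '[0, 0, 0, 0, 0, 0, 0, 0, 0, 0, 0, 0, 0, 0, 0, 0, 0]'

```text
time: 27.53
eef_pos: [419.8, 365.3, 199.6]
eef_rot: [-71.5, -0.0, -56.9]
ft_force: [0.1, 0.1, 0.3]
grip_width: 0.007
```

```bash
python3 - <<'E'
from mv import *
a,Rt=keyframe(18.5)
print(rdr());delta(keyeef(30),Rt)
p=camera_params('wrist');im,d=get_image('wrist')
overlay(im,p,[(q,{k:v for k,v in readermodel(0).items() if k in('hood','key','pan')})],(0,640,0,480),1.25,'pics/k1.png')
im,d=get_image('scene');cv2.imwrite('pics/k1s.png',cv2.resize(im[150:310,210:370,::-1],None,fx=4,fy=4))
E
```

```text
[-109.81754755   59.73924985  199.5907231 ]
eef [419.8 365.3 199.6] [-7.153e+01 -5.000e-02 -5.690e+01] F [0.1 0.1 0.3] grip 0.007 J [ 39.7   1.3 126.1  -3.8  34.3   9.4]
travel cm [-0.621, 12.978, 1.212] rot [0.001, 0.003, -0.0]
```

View pics/k1.png

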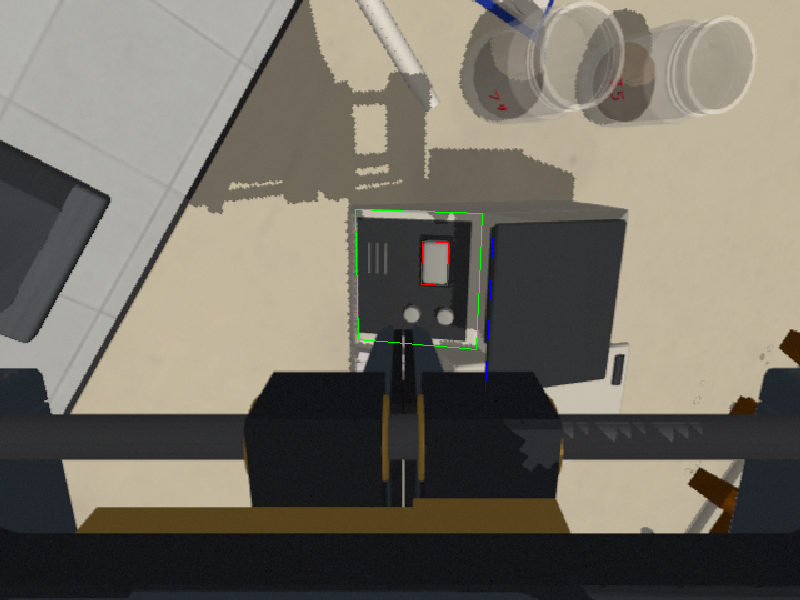

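View pics/k1s.png

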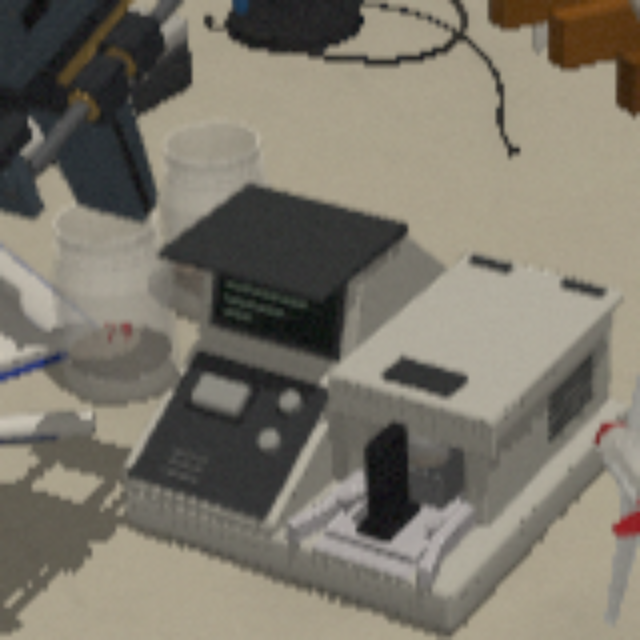

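play_rows --travel '[[-0.2, 2, 0.4], [-0.4, 5, 0.8], [-0.6, 8, 1.2], [-0.62, 10.5, 1.2], [-0.62, 12.2, 1.2], [-0.62, 13.0, 1.2], [-0.62, 13.0, 1.2], [-0.62, 13.0, 1.2]]' --rotation '[[0, 0, 0], [0, 0, 0], [0, 0, 0], [0, 0, 0], [0, 0.003, 0], [0, 0.003, 0], [0, 0.003, 0], [0, 0.003, 0]]' --hand '[0, 0, 0, 0, 0, 0, 0, 0]'

```text
time: 28.3
eef_pos: [460.5, 399.0, 80.5]
eef_rot: [-71.5, 0.0, -57.1]
ft_force: [0.9, 0.6, 0.3]
grip_width: 0.006
```

```bash
python3 - <<'E'
from mv import *
a,Rt=keyframe(18.5)
print(rdr(),get_obs()['ft_force'].round(2),get_obs()['torque'].round(2))
for off in (30,8,3,-3.5): print(off);delta(keyeef(off),Rt)
p=camera_params('wrist');im,d=get_image('wrist')
overlay(im,p,[(q,{k:v for k,v in readermodel(0).items() if k in('hood','key','pan')})],(160,480,120,360),2.5,'pics/k2.png')
im,d=get_image('scene');cv2.imwrite('pics/k2s.png',cv2.resize(im[150:310,210:370,::-1],None,fx=4,fy=4))
E
```

```text
[-57.28555368  65.80614843  80.52358732] [0.87 0.55 0.28] [-0.17  0.14 -0.02]
30
eef [460.5 399.   80.5] [-7.152e+01  1.000e-02 -5.711e+01] F [0.9 0.6 0.3] grip 0.006 J [ 39.7  17.8 122.8  -5.9  21.2  12. ]
travel cm [-0.019, 0.02, -0.001] rot [0.0, -0.001, 0.0]
8
eef [460.5 399.   80.5] [-7.152e+01  1.000e-02 -5.711e+01] F [0.9 0.6 0.3] grip 0.006 J [ 39.7  17.8 122.8  -5.9  21.2  12. ]
travel cm [-0.02, 2.176, 0.439] rot [0.0, -0.001, 0.0]
3
eef [460.5 399.   80.5] [-7.152e+01  1.000e-02 -5.711e+01] F [0.9 0.6 0.3] grip 0.006 J [ 39.7  17.8 122.8  -5.9  21.2  12. ]
travel cm [-0.02, 2.665, 0.539] rot [0.0, -0.001, 0.0]
-3.5
eef [460.5 399.   80.5] [-7.152e+01  1.000e-02 -5.711e+01] F [0.9 0.6 0.3] grip 0.006 J [ 39.7  17.8 122.8  -5.9  21.2  12. ]
travel cm [-0.02, 3.302, 0.669] rot [0.0, -0.001, 0.0]
```

View pics/k2.png

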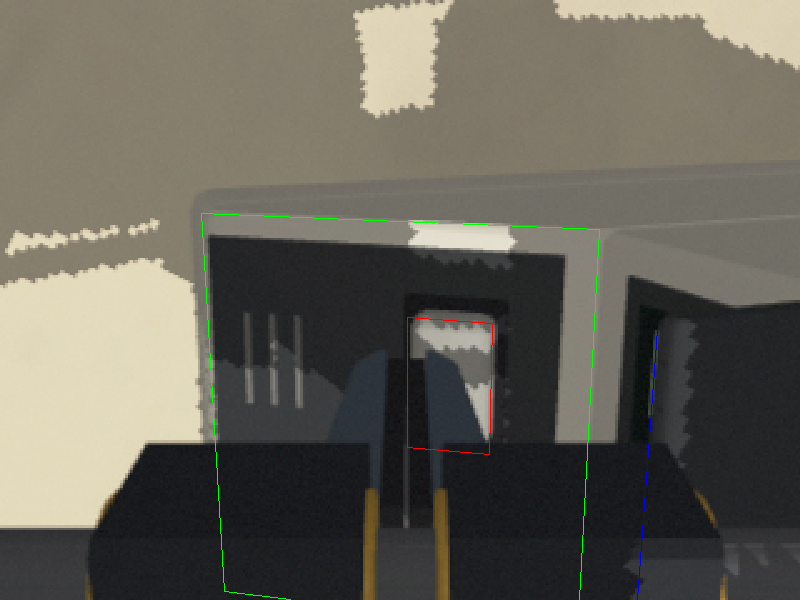

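View pics/k2s.png

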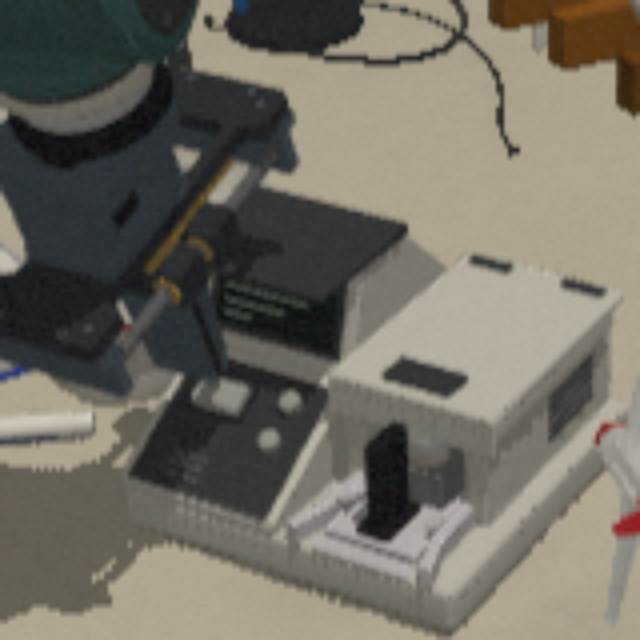

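play_rows --travel '[[0, 0.8, 0.16], [-0.02, 1.6, 0.32], [-0.02, 2.2, 0.44], [-0.02, 2.5, 0.51], [-0.02, 2.57, 0.52], [-0.02, 2.57, 0.52], [-0.02, 2.57, 0.52]]' --rotation '[[0, 0, 0], [0, 0, 0], [0, 0, 0], [0, 0, 0], [0, 0, 0], [0, 0, 0], [0, 0, 0]]' --hand '[0, 0, 0, 0, 0, 0, 0]'

```text
time: 28.98
eef_pos: [471.6, 406.5, 58.7]
eef_rot: [-71.4, 0.0, -57.1]
ft_force: [0.2, 0.2, -0.4]
grip_width: 0.002
```

```bash
cat >> mv.py <<'E'
def keyst():
    o=get_obs();n=R.from_euler('z',q[2]).apply(NP);d=o['eef_pos']-keyeef(0)
    print('advance past nominal contact',(d@n).round(2),'F along -n',round(-(o['ft_force']@n),2),'F',o['ft_force'].round(2),'T',o['torque'].round(2),'lat',(R.from_euler('z',-q[2]).apply(d)).round(1),'J5',o['joint_pos'][4].round(2),'t',o['time'])
E
python3 - <<'E'
from mv import *
keyst()
p=camera_params('wrist');im,d=get_image('wrist')
overlay(im,p,[(q,{k:v for k,v in readermodel(0).items() if k in('hood','key','pan')})],(160,480,120,360),2.5,'pics/k3.png')
im,d=get_image('scene');cv2.imwrite('pics/k3s.png',cv2.resize(im[190:290,230:330,::-1],None,fx=6,fy=6))
E
```

```text
advance past nominal contact -4.6 F along -n -0.45 F [ 0.19  0.25 -0.35] T [-0.16  0.2   0.  ] lat [-1.6  0.1  4.4] J5 19.17 t 28.9833
```

View pics/k3.png

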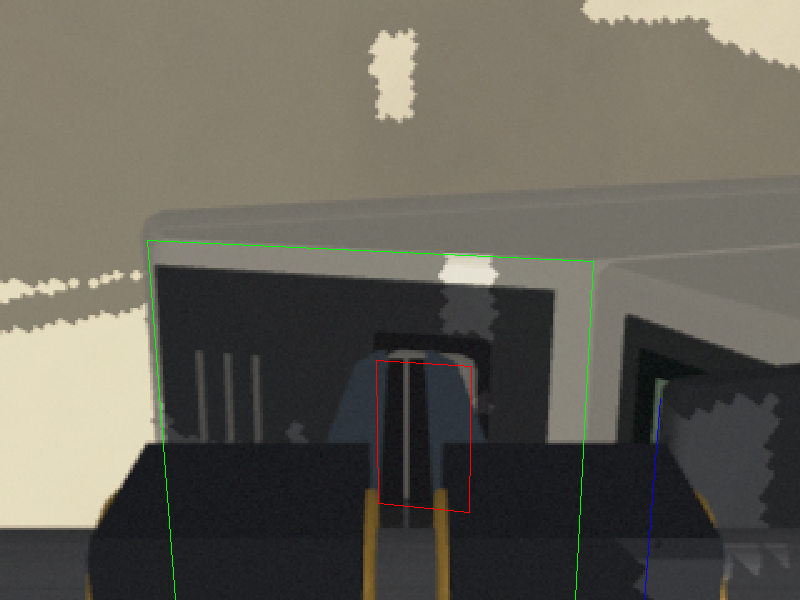

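View pics/k3s.png

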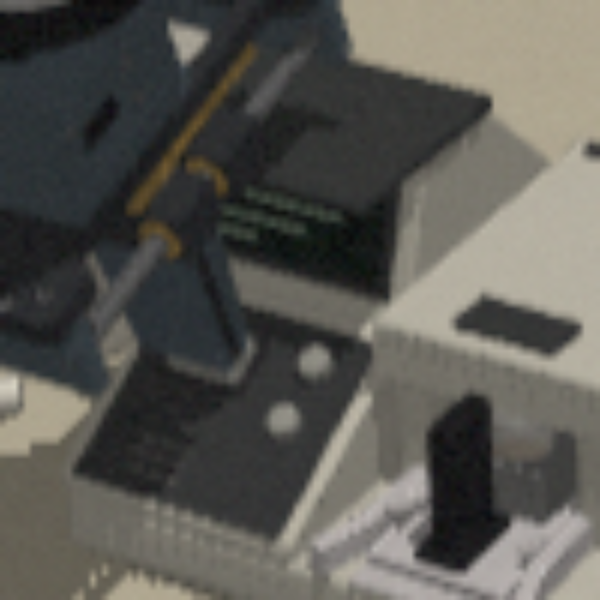

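play_rows --travel '[[0, 0.15, 0.03], [0, 0.29, 0.06], [0, 0.29, 0.06]]' --rotation '[[0, 0, 0], [0, 0, 0], [0, 0, 0]]' --hand '[0, 0, 0]'

```text
time: 29.33
eef_pos: [473.1, 407.5, 56.5]
eef_rot: [-71.4, 0.0, -57.1]
ft_force: [-1.7, -1.2, 4.1]
grip_width: 0.007
```

```bash
python3 - <<'E'
from mv import *
keyst()
E
```

```text
advance past nominal contact -1.78 F along -n 4.54 F [-1.69 -1.17  4.06] T [-0.15  0.14  0.01] lat [0.1 0.1 2.1] J5 18.94 t 29.3333
```

play_rows --travel '[[0, 0.05, 0.01], [0, 0.08, 0.016], [0, 0.08, 0.016]]' --rotation '[[0, 0, 0], [0, 0, 0], [0, 0, 0]]' --hand '[0, 0, 0]'

```text
time: 29.58
eef_pos: [473.5, 407.7, 55.8]
eef_rot: [-71.4, 0.0, -57.1]
ft_force: [-1.7, -2.3, 4.2]
grip_width: 0.003
```

```bash
python3 - <<'E'
from mv import *
keyst()
E
```

```text
advance past nominal contact -0.96 F along -n 4.91 F [-1.67 -2.25  4.16] T [-0.36  0.24 -0.05] lat [0.6 0.1 1.4] J5 18.89 t 29.5833
```

play_rows --travel '[[0, 0.04, 0.008], [0, 0.07, 0.014], [0, 0.07, 0.014]]' --rotation '[[0, 0, 0], [0, 0, 0], [0, 0, 0]]' --hand '[0, 0, 0]'

```text
time: 29.83
eef_pos: [473.8, 407.9, 55.1]
eef_rot: [-71.4, 0.0, -57.1]
ft_force: [-0.6, 0.1, 2.5]
grip_width: 0.005
```

```bash
python3 - <<'E'
from mv import *
keyst()
E
```

```text
advance past nominal contact -0.17 F along -n 2.4 F [-0.59  0.11  2.52] T [-0.23  0.17 -0.05] lat [0.9 0.1 0.7] J5 18.83 t 29.8333
```

play_rows --travel '[[0, 0.03, 0.006], [0, 0.04, 0.008], [0, 0.04, 0.008]]' --rotation '[[0, 0, 0], [0, 0, 0], [0, 0, 0]]' --hand '[0, 0, 0]'

```text
time: 30.08
eef_pos: [474.0, 408.1, 54.7]
eef_rot: [-71.4, 0.0, -57.1]
ft_force: [-0.8, 0.0, 1.3]
grip_width: 0.005
```

```bash
python3 - <<'E'
from mv import *
keyst()
E
```

```text
advance past nominal contact 0.31 F along -n 1.42 F [-0.79  0.02  1.26] T [-0.16  0.15 -0.06] lat [1.2 0.1 0.3] J5 18.79 t 30.0833
```

play_rows --travel '[[0, -0.2, -0.04], [0, -0.6, -0.12], [0, -1.5, -0.3], [0, -3, -0.6], [0, -6, -1.2], [0, -10, -1.8], [0, -13, -2], [0, -15, -2], [0, -15, -2], [0, -15, -2]]' --rotation '[[0, 0, 0], [0, 0, 0], [0, 0, 0], [0, 0, 0], [0, 0, 0], [0, 0, 0], [0, 0, 0], [0, 0, 0], [0, 0, 0], [0, 0, 0]]' --hand '[0, 0, 0, 0, 0, 0, 0, 0, 0, 0]'

```text
time: 30.92
eef_pos: [418.0, 371.9, 192.0]
eef_rot: [-71.2, 0.1, -57.1]
ft_force: [-0.3, 0.4, -2.0]
grip_width: 0.008
```

```bash
python3 - <<'E'
from mv import *
print(rdr(),get_obs()['ft_force'].round(1))
p=camera_params('wrist');im,d=get_image('wrist')
overlay(im,p,[(q,{k:v for k,v in readermodel(0).items() if k in('key',)})],(160,560,100,400),2,'pics/l1.png')
im,d=get_image('scene');cv2.imwrite('pics/l1s.png',cv2.resize(im[170:310,220:370,::-1],None,fx=5,fy=5))
im,W=cloud('top');cv2.imwrite('pics/l1t.png',im[:,:,::-1])
for t in ('beaker','mortar','sample_jar_4'): print(t,[(np.round(r['centre'],1).tolist(),round(r['p'],2)) for r in spot_point('top',t)[:1]])
D=W-[q[0],q[1],0];c,s=np.cos(q[2]),np.sin(q[2])
X=D[...,0]*c+D[...,1]*s;Y=-D[...,0]*s+D[...,1]*c;Z=D[...,2]
m=(X>-30)&(X<80)&(abs(Y+47)<40)&(Z>85)&(Z<115)&~((abs(Y+47)<24)&(X<-5))
A=np.c_[X[m],Y[m]+47,np.ones(m.sum())];r=np.linalg.lstsq(A,Z[m],rcond=None)[0];print('cover slopes',r)
E
```

```text
[-107.71590048   66.24464475  191.96501423] [-0.3  0.4 -2. ]
beaker [([592.7, 89.3, 3.1], 0.65)]
mortar [([704.7, 168.4, -0.4], 0.85)]
sample_jar_4 [([471.2, 558.8, -0.7], 0.96)]
cover slopes [1.42635281e-03 1.34035204e-03 9.99130955e+01]
```

View pics/l1.png

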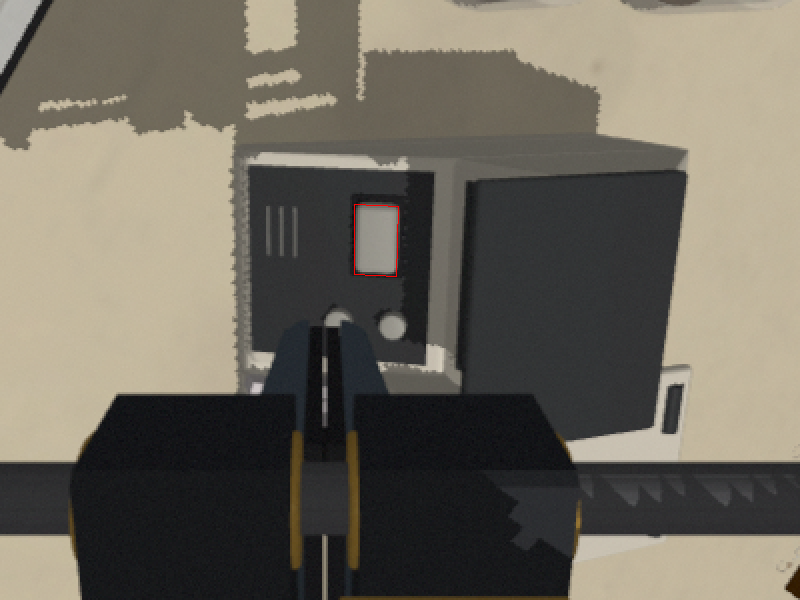

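View pics/l1s.png

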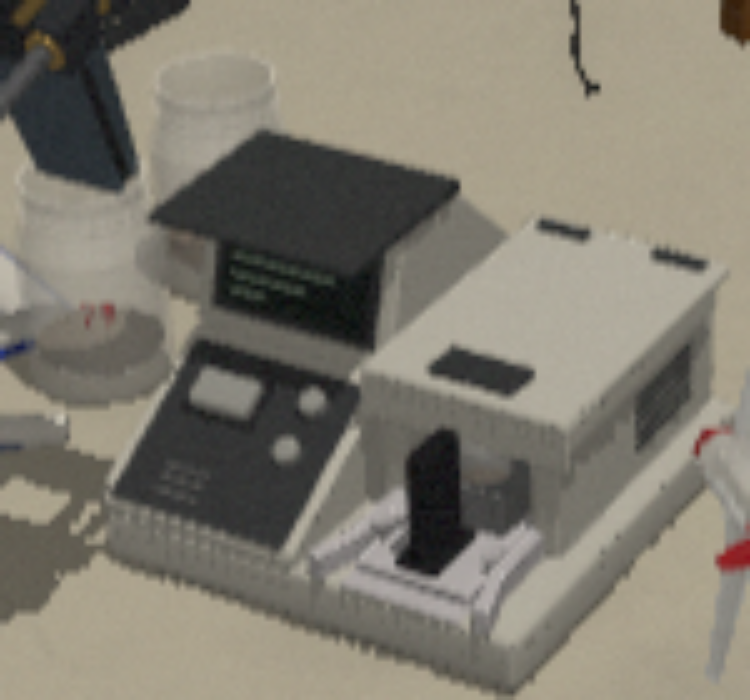

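View pics/l1t.png

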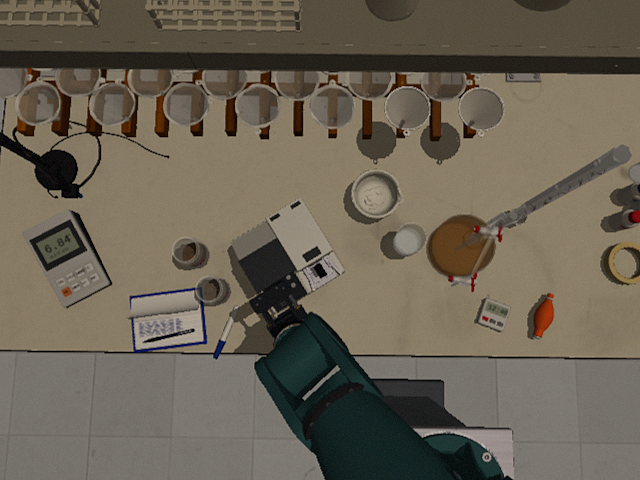

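```bash
python3 -c "
from station import *
print(finish_job())"
```

```text
the job is handed in; nothing more can be done
None
```

I did all the steps in order and handed the job in at about 31 s of the 66 s allowed. No verdict came back; what follows is from my own checks.

**What was done**
- **Tray:** I picked it up by its handle, turned it about 168° so the nose leads, and slid it into the bay until the nose hit the back wall at about 17 N. I then let go.
- **Cover:** I closed it by pressing down on its pad until it reached its stop.
- **Start key:** The force rose to about 4.5–5 N, then fell to about 1.4 N, which is the click. I stopped there and backed off; later pictures show the key back up at its rest position.

**Last checks**
- **Tray position:** After release, its tail edge was within about 0.5 mm of the home position, measured against the front of the bay floor.
- **Vials:** They were standing when last seen before the cover came down. With it shut they can hardly be seen.
- **Cover:** It is level within about 0.002 rad.
- **Bystanders:** The beaker, mortar and sample jar read within about 3 mm of where they started, which is detector accuracy.

**What failed or disagreed**
- **Fingertips:** They sit about 16 mm behind the reported tool point, not 14 mm ahead of it as documented. The first grip held only the top of the handle. After I changed the tilt, the next try closed on nothing and pressed on the handle top with about 12 N. I remeasured and gripped again lower down.
- **Key tilt:** The wrist's joint limit allowed only 18.5° of tilt at the key instead of 30°. The tip was therefore about 11° off square to the key face, though the press itself ran along the key's own direction.
- **Cover force:** It peaked at about 28 N against the stop, more than was needed.

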